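# Load two sample carriers into a latched dock

## Task

Load both sample carriers into the dock, each in the bay marked with its own colour. For each bay press the red thumb tab outward until the latch stays open, then slide the carrier in from the front, ring end first, under the clear cover until it is fully home against the back and the latch snaps shut behind it. Keep the carriers upright, do not disturb the bracket, the lens barrel or the screw tray, and let go of everything at the end.

Things in the scene. Friction and masses are not known exactly. Their poses are not given: they have to be found in the camera images.
- dock: two-bay carrier dock, bolted down: aluminium base plate 250 x 256 mm, 5 mm thick, spanning x -185..+65 mm. Origin on its underside; x points into the bays (push-in direction), y left, z up; all dock coordinates below are in this frame. Bay centre lines: y = +43 mm (orange), -43 mm (blue). Each bay is 74 mm wide; a carrier fully home has its body centre at x = 0, front edge at the back stop (x = +50)
- cover (a point): centre of the clear cover that roofs the inner end of both bays: underside at dock z = 27 mm, top 30 mm, x = +16..+62 mm, y -95..+95 mm. A carrier must therefore slide in from the front. Axes as the dock's
- mouth_orange (a point): point on the flat front plate (apron) before the orange bay: dock x = -140, y = +43, z = 5 mm; axes as the dock's. Marked orange. A carrier centred here lies flat, clear of the latch. Bay walls are 14 mm high (top z = 19 mm): the 12 mm middle wall starts at x = -86, the outer wall at x = -50 mm, with a flared lead-in at x = -105..-72 mm
- home_orange (a point): where the orange handle's centre point is when its carrier is fully home: dock x = -22, y = +43, z = 41 mm; axes as the dock's
- latch_orange (a joint): orange bay's latch, on the left (+y) outer side. 0 (start): shut, steel nose (dock x -68..-56, z 6..16 mm) reaches 16 mm into the bay. 0.18 rad: open, nose clear. A small brass tumbler weight beside it throws it over-centre to the nearer end (tips at 0.09), so it stays open. A carrier pushed in meets the open latch's brass trip arm in its last 7 mm (5 to 15 N; push low on the handle) and snaps it shut behind itself
- tab_orange (a point): centre of the upright red thumb tab of the orange latch: 20 (dock x) x 6 (y) x 34 mm high, z 14..48 mm, 120 mm from the latch's pin; when shut it is at dock x = -62, 48 mm outward of the bay's centre line. Press it outward (dock +y) from the bay's side: about 1 N, tips over after 11 mm, 21 mm to the end
- handle_orange (a point): centre of the orange carrier's upright handle plate: 10 mm thick (its x), 40 wide (y), 46 high; 36 mm above the carrier's underside (top at 59). Carrier: black plate 100 (x) x 70 (y) x 14 mm, 0.3-0.45 kg, orange ring 4 mm high on its front half; x axis points to its front edge; body centre 22 mm ahead (+x). Starts flat on the table
- mouth_blue (a point): point on the flat front plate (apron) before the blue bay: dock x = -140, y = -43, z = 5 mm; axes as the dock's. Marked blue. A carrier centred here lies flat, clear of the latch. Bay walls are 14 mm high (top z = 19 mm): the 12 mm middle wall starts at x = -86, the outer wall at x = -50 mm, with a flared lead-in at x = -105..-72 mm
- home_blue (a point): where the blue handle's centre point is when its carrier is fully home: dock x = -22, y = -43, z = 41 mm; axes as the dock's
- latch_blue (a joint): blue bay's latch, on the right (-y) outer side. 0 (start): shut, steel nose (dock x -68..-56, z 6..16 mm) reaches 16 mm into the bay. 0.18 rad: open, nose clear. A small brass tumbler weight beside it throws it over-centre to the nearer end (tips at 0.09), so it stays open. A carrier pushed in meets the open latch's brass trip arm in its last 7 mm (5 to 15 N; push low on the handle) and snaps it shut behind itself
- tab_blue (a point): centre of the upright red thumb tab of the blue latch: 20 (dock x) x 6 (y) x 34 mm high, z 14..48 mm, 120 mm from the latch's pin; when shut it is at dock x = -62, 48 mm outward of the bay's centre line. Press it outward (dock -y) from the bay's side: about 1 N, tips over after 11 mm, 21 mm to the end
- handle_blue (a point): centre of the blue carrier's upright handle plate: 10 mm thick (its x), 40 wide (y), 46 high; 36 mm above the carrier's underside (top at 59). Carrier: black plate 100 (x) x 70 (y) x 14 mm, 0.3-0.45 kg, blue ring 4 mm high on its front half; x axis points to its front edge; body centre 22 mm ahead (+x). Starts flat on the table
- bracket: bystander: black slotted angle bracket, base 80 x 80 mm, 120 mm high, loose; origin at the centre of its underside
- lens: bystander: black lens barrel with brass band, 48 mm across, 92 mm high, standing loose; origin at the centre of its underside
- screw_tray: bystander: low grey tray of screws, 70 x 100 x 22 mm, loose; origin at the centre of its underside
Things that resemble listed ones, but are neither listed nor needed, are in the scene too. Leave any green look-alike of the part that bears handle_orange alone.

How it is judged:
On the way, in this order (a step that is already met when the one before it is completed fails the run):
1. a latch has been pressed open (value of joint any of latch_orange, latch_blue above 0.13 rad), for 0.1 s.
2. one carrier is home in its bay with the latch shut behind it (((x of handle_orange in the frame of dock between -0.026 and -0.017 m and y of handle_orange in the frame of dock between 0.038 and 0.048 m and z of handle_orange in the frame of dock between 0.036 and 0.046 m and angle between the x axis of handle_orange and the x axis of dock, either way round below 0.08 rad and value of joint latch_orange below 0.04 rad) or (x of handle_blue in the frame of dock between -0.026 and -0.017 m and y of handle_blue in the frame of dock between -0.048 and -0.038 m and z of handle_blue in the frame of dock between 0.036 and 0.046 m and angle between the x axis of handle_blue and the x axis of dock, either way round below 0.08 rad and value of joint latch_blue below 0.04 rad))), for 0.2 s.
At the end, for the whole second after the job is handed in: each carrier lies flat in the bay of its own colour, fully home (handle within 4 to 5 mm of its home point each way, within 0.08 rad of the bay's direction, front edge inward), both latches shut (below 0.04 rad), everything released and at rest (x of handle_orange in the frame of dock between -0.026 and -0.017 m and y of handle_orange in the frame of dock between 0.038 and 0.048 m and z of handle_orange in the frame of dock between 0.036 and 0.046 m and angle between the x axis of each of handle_orange, handle_blue and the x axis of dock, either way round below 0.08 rad and value of joint each of latch_orange, latch_blue below 0.04 rad and x of handle_blue in the frame of dock between -0.026 and -0.017 m and y of handle_blue in the frame of dock between -0.048 and -0.038 m and z of handle_blue in the frame of dock between 0.036 and 0.046 m); the robot touches nothing.
It fails at once if the bracket is moved more than 15 mm or tipped (distance of bracket from where it was at the start of the episode above 0.015 m or angle between bracket's own z axis and vertical above 0.2 rad).
It fails at once if the lens is moved more than 15 mm or tipped (distance of lens from where it was at the start of the episode above 0.015 m or angle between lens's own z axis and vertical above 0.2 rad).
It fails at once if the screw tray is moved more than 15 mm or tipped (distance of screw_tray from where it was at the start of the episode above 0.015 m or angle between screw_tray's own z axis and vertical above 0.2 rad).
It fails at once if the orange carrier is tipped more than 40 degrees (angle between handle_orange's own z axis and vertical above 0.7 rad).
It fails at once if the blue carrier is tipped more than 40 degrees (angle between handle_blue's own z axis and vertical above 0.7 rad).
It also fails if it takes over 72 s, if anything falls off the work surface, if the arm or the gripper's body presses on something with over 40 N, if the wrist force passes 120 N, or if a joint passes its speed limit or range.

## Robot

A 7-joint arm with a two-finger parallel gripper is mounted at the origin on the work surface. World frame = base frame: x ahead of the robot, y to its left, z up, the work surface at z = 0. Lengths are in m, angles in rad, forces in N, time in s.
With the tool pointing down it reaches from about 0.35 to 0.9 m from the base axis. Payload 8.1 kg.
Tool frame: the origin (TCP) lies on the centre line of the jaws, within the pads' length; the fingertips stand 19 mm ahead of it and the grasp point (between the pads) is the TCP; z points along the fingers, y is the direction in which the jaws open and shut (so a half turn about z gives the same grasp; the last joint's range is limited). The gripper opens to 85 mm and grips with 20 to 120 N. Pads are 22 mm wide; open, the fingers measure 114 mm over their backs; the gripper's body (76 mm by 85 mm) begins 54 mm behind the grasp point. The pads swing forward as they close: fully open they stand 13 mm farther back than shut.
Start: joints at [1.157, 0.434, 0.025, 1.573, -0.012, 1.134, -0.075], TCP at [0.191, -0.595, 0.25] pointing down, gripper open.
Joint ranges: [-2.62, 2.62], [-0.44, 2.09], [-1.27, 1.32], [0.08, 2.57], [-1.32, 4.46], [0.12, 2], [-2.74, 2.74]. Speed limits (rad/s): [2.22, 2.22, 3.01, 3.01, 3.14, 3.14, 3.14].

## Interface

Orientations are given as [roll, pitch, yaw] about the fixed x, y, z axes, in that order (R = Rz(yaw) Ry(pitch) Rx(roll)).
In Python, from plant import bot gives the robot as it stands.
- The arm moves only by the shell command python3 -m creep 'ROWS' [FORCE]. ROWS is JSON, a list of rows, each an object with "dp": the shift along the tool's x, y, z in m, a list of three; "delta_rot": the turn, a rotation vector about the tool's x, y, z in degrees, a list of three; "grip": the closure, from -1 (fully open) to 1 (shut), so that 0 is half open. A call has exactly 5 rows; each row shifts and turns the commanded pose from where the row before left it, along the tool's axes as they then stand; what a row does not reach is not made up. A row lasts 1/10 s, in which the tool goes at most 50 mm and 8.59 degrees, less where a joint would pass 70% of its speed; a pose out of reach is approached as far as the arm can. A call is refused whole if a number of a shift passes 0.05 or a number of a turn 8.59, either way. A call with a gripper value outside its range is refused whole. The fingers move at their own pace and stop on an object; FORCE is the grip in N (left out, the last holds). Time passes only in rows, so rows that do not move let the fingers close, or fill a call up. It gives the time, the measured TCP pose, the force and the opening at its end, in the units of the state.
- bot.get_state(): the state, without advancing time (a new reading comes with each control period).
- bot.read_camera(name): name is "side" or "top" or "wrist"; returns the picture (384x512x3 uint8, blue, green, red); there is no depth.
- bot.get_calibration(name): a dict with "camera_matrix" (3x3 intrinsics, pixels), "eye" and "orientation" of the camera in the world; the wrist camera has in their place "tool_from_camera" (4x4, takes a point from camera to tool coordinates, whose origin is the TCP and whose axes are the flange's). Camera axes: x right, y up, looking along -z (the intrinsics and any distortion apply to the point x, -y, -z); pixel columns grow to the right and rows downward; lengths in m; the calibration is good to about 2 mm. A picture is of the moment at which its call begins: read the wrist's pose just before it. get_calibration takes no time and is no camera call.
- bot.sign_off(): hands the job in, once; it reports no verdict.
The state is a dict: "clock": time; "joint_pos": joint angles; "joint_vel": joint speeds; "effort": joint torques, N m; "eef_pos": TCP position; "ee_rot": TCP orientation; "contact_force": force on the tool from outside, world axes, zero at the start; "ft_torque": the same for the moment, N m; "opening": opening from 0.0 (shut) to 1.0 (fully open).
Only numpy, scipy, OpenCV 4.12 (cv2) and the standard library are available. Lean on these libraries where they do the work, as an engineer would, in place of code of your own. Each camera call takes 0.05 s, during which the arm holds its last target.

## Working session

There is one attempt and no reset: what is moved stays moved. The work goes in short steps, Python scripts to look and compute and a shell command to move; the robot and the scene stay as the last step left them, time stands still between calls to the robot, and variables do not carry over. Pictures are saved under pics/ and viewed, and the job is handed in when it is done.

```bash
ls -R . | head; mkdir -p pics
python3 - <<'E'
from plant import bot
import cv2
print(bot.get_state())
for n in ["side","top","wrist"]:
    print(n,bot.get_calibration(n))
for n in ["side","top","wrist"]:
    cv2.imwrite(f"pics/a_{n}.png",bot.read_camera(n))
E
```

```text
.:
pics

./pics:
{'clock': 0.0, 'joint_pos': array([ 1.1574282 ,  0.43524224,  0.02498792,  1.57408114, -0.01159825,
        1.13402577, -0.07510565]), 'joint_vel': array([ 1.99331793e-04,  3.16515286e-04,  2.63116197e-04,  5.26314315e-05,
       -2.00996241e-03, -1.13737862e-03,  3.89946945e-04]), 'effort': array([-4.81547922e-04, -6.70468140e+01,  1.02469817e+00, -3.16207445e+01,
        1.54397433e-02,  1.26049426e-02,  7.83039809e-06]), 'eef_pos': array([ 0.19091274, -0.59462721,  0.24952034]), 'ee_rot': array([-3.13998857e+00,  1.54077477e-04,  3.10680141e-01]), 'contact_force': array([-0.13365302,  0.37317709,  0.78274055]), 'ft_torque': array([-0.01303635, -0.02145885,  0.0376983 ]), 'opening': 1.0013870843407249}
side {'camera_matrix': array([[378.72921278,   0.        , 251.97877369],
       [  0.        , 378.72921278, 185.92875726],
       [  0.        ,   0.        ,   1.        ]]), 'eye': array([0.12036796, 0.72785186, 0.66678295]), 'orientation': array([ 9.56876805e-01, -1.94027521e-03, -2.72349077e+00])}
top {'camera_matrix': array([[457.87018627,   0.        , 255.13665543],
       [  0.        , 457.87018627, 182.61639872],
       [  0.        ,   0.        ,   1.        ]]), 'eye': array([ 0.2185613 , -0.07486853,  1.42703783]), 'orientation': array([ 0.18459625,  0.01153423, -1.57111021])}
wrist {'camera_matrix': array([[334.50233816,   0.        , 252.17577504],
       [  0.        , 334.50233816, 194.45484533],
       [  0.        ,   0.        ,   1.        ]]), 'tool_from_camera': array([[ 8.04035689e-04,  9.48181866e-01,  3.17727089e-01,
         8.20962623e-02],
       [ 9.99999660e-01, -7.03537193e-04, -4.31043534e-04,
         1.38869999e-03],
       [-1.85174838e-04,  3.17727328e-01, -9.48182109e-01,
        -1.23689699e-01],
       [ 0.00000000e+00,  0.00000000e+00,  0.00000000e+00,
         1.00000000e+00]])}
```

View pics/a_top.png

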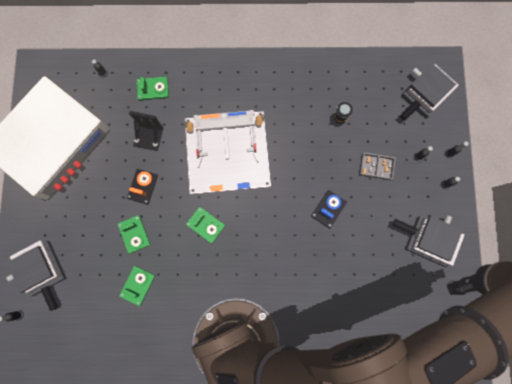

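View pics/a_side.png

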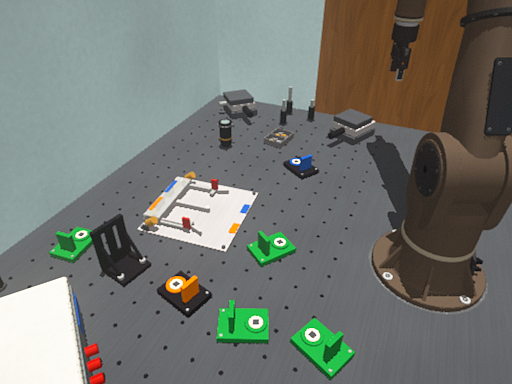

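View pics/a_wrist.png

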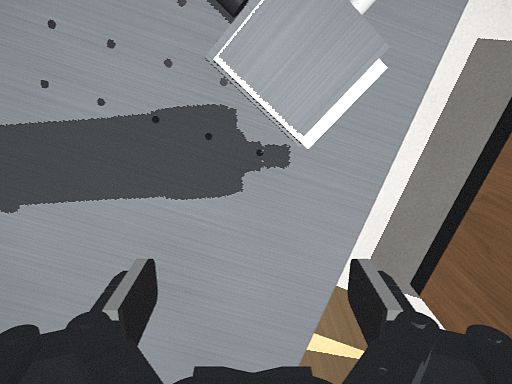

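Top view: the dock is at about (228,150), with its cover far from the robot. There are two coloured carriers, orange at (143,186) and blue at (330,208), and the green look-alikes are at (153,88), (133,235), (206,225) and (137,286). I'll zoom in next.

```bash
cat > h.py <<'E'
import numpy as np, cv2
from scipy.spatial.transform import Rotation as Ro
from plant import bot
def cam(n,state=None):
    c=bot.get_calibration(n);K=c["camera_matrix"]
    if n=="wrist":
        s=state or bot.get_state()
        T=np.eye(4);T[:3,:3]=Ro.from_euler("xyz",s["ee_rot"]).as_matrix();T[:3,3]=s["eef_pos"]
        T=T@c["tool_from_camera"];return K,T[:3,:3],T[:3,3]
    return K,Ro.from_euler("xyz",c["orientation"]).as_matrix(),c["eye"]
def ray(C,p,z):
    K,R,e=C;d=R@np.array([(p[0]-K[0,2])/K[0,0],-(p[1]-K[1,2])/K[1,1],-1.]);return e+d*(z-e[2])/d[2]
def proj(C,P):
    K,R,e=C;q=R.T@(np.asarray(P)-e);return np.array([K[0,2]-K[0,0]*q[0]/q[2],K[1,2]+K[1,1]*q[1]/q[2]])
def blobs(img,lo,hi,amin=8):
    m=cv2.inRange(cv2.cvtColor(img,cv2.COLOR_BGR2HSV),np.array(lo),np.array(hi))
    n,l,s,c=cv2.connectedComponentsWithStats(m)
    return [(c[i].round(1).tolist(),int(s[i,4]),s[i,:4].tolist()) for i in range(1,n) if s[i,4]>=amin]
OR=((5,150,120),(16,255,255));BL=((105,140,80),(125,255,255));RED=((0,170,100),(4,255,255));RED2=((172,150,90),(180,255,255))
E
python3 - <<'E'
from h import *
im=cv2.imread("pics/a_top.png");C=cam("top")
for nm,c in (("or",OR),("bl",BL),("red",RED),("red2",RED2)):
    for b in blobs(im,*c,5): print(nm,b,ray(C,b[0],.005).round(4))
cr=im[100:200,180:280];cv2.imwrite("pics/b1.png",cv2.resize(cr,None,fx=6,fy=6,interpolation=cv2.INTER_CUBIC))
a=im[160:212,118:170];b=im[182:234,304:356]
cv2.imwrite("pics/b2.png",cv2.resize(np.hstack([a,b]),None,fx=7,fy=7,interpolation=cv2.INTER_CUBIC))
E
```

```text
or ([209.6, 115.9], 16, [203, 115, 15, 3]) [0.7052 0.0895 0.005 ]
or ([143.6, 178.5], 82, [137, 171, 15, 15]) [0.4983 0.2955 0.005 ]
or ([136.7, 190.8], 66, [130, 187, 15, 8]) [0.4587 0.3156 0.005 ]
or ([215.6, 187.9], 23, [211, 186, 10, 4]) [0.4675 0.0662 0.005 ]
bl ([236.5, 113.5], 16, [229, 113, 16, 2]) [0.713 0.002 0.005]
bl ([243.1, 185.3], 26, [239, 184, 9, 4]) [ 0.4756 -0.0205  0.005 ]
bl ([333.1, 201.6], 51, [327, 195, 14, 14]) [ 0.4231 -0.3025  0.005 ]
bl ([326.8, 213.1], 57, [321, 209, 13, 9]) [ 0.387  -0.2818  0.005 ]
red ([70.2, 171.4], 5, [69, 171, 3, 2]) [0.522  0.5313 0.005 ]
red ([63.8, 178.9], 8, [62, 178, 4, 3]) [0.4976 0.55   0.005 ]
red ([57.0, 186.3], 11, [55, 185, 5, 4]) [0.4738 0.5698 0.005 ]
```

View pics/b1.png

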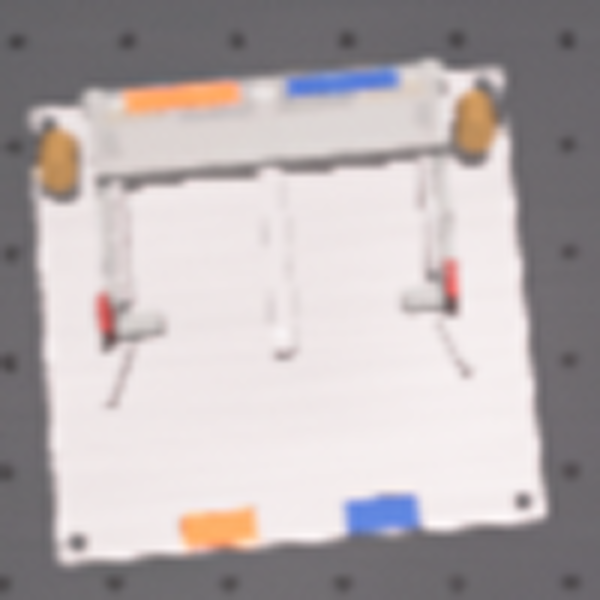

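View pics/b2.png

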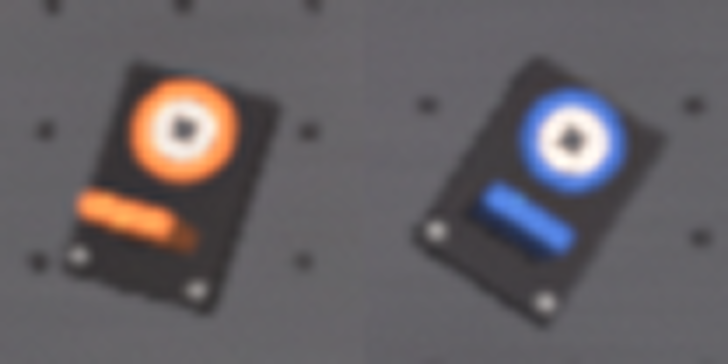

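```bash
cat >> h.py <<'E'
def plan(pos,yaw,n,s=None):
    "rows (tool axes) from the present pose to pos with the tool down at yaw"
    s=s or bot.get_state();R=Ro.from_euler("xyz",s["ee_rot"]);p=np.array(s["eef_pos"])
    Rt=Ro.from_euler("xyz",[np.pi,0,yaw]);rv=(R.inv()*Rt).as_rotvec()/n
    d=(np.array(pos)-p)/n
    for i in range(n):
        print(i,"dp",(R.inv().apply(d)).round(4).tolist(),"rot",np.degrees(rv).round(2).tolist());R=R*Ro.from_rotvec(rv)
E
python3 - <<'E'
from h import *
C=cam("top")
for nm,r,hd in (("or",(143.6,178.5),(137,189.8)),("bl",(333.1,201.6),(326.8,212.5))):
    a=ray(C,r,.018);b=ray(C,hd,.057);d=a-b;print(nm,a.round(4),b.round(4),np.hypot(d[0],d[1]),np.arctan2(d[1],d[0]))
f=lambda x,y:ray(C,(x/6+180,y/6+100),.005)
for q in ((58,560),(547,515),(500,68),(32,105)):print(f(*q).round(4))
plan([.40,-.29,.25],1.07,10)
E
```

```text
or [0.4957 0.2921 0.018 ] [0.453  0.3005 0.057 ] 0.043504033273773376 -0.19509770213007008
bl [ 0.4212 -0.3004  0.018 ] [ 0.3826 -0.2743  0.057 ] 0.04663082849551773 -0.5956057037706459
[0.4503 0.1478 0.005 ]
[ 0.4737 -0.1091  0.005 ]
[ 0.72   -0.0853  0.005 ]
[0.7001 0.1684 0.005 ]
0 dp [0.0292, -0.0226, -0.0] rot [-0.01, -0.0, -4.35]
1 dp [0.0309, -0.0203, -0.0] rot [-0.01, -0.0, -4.35]
2 dp [0.0323, -0.0179, -0.0] rot [-0.01, -0.0, -4.35]
3 dp [0.0336, -0.0154, -0.0] rot [-0.01, -0.0, -4.35]
4 dp [0.0346, -0.0128, -0.0] rot [-0.01, -0.0, -4.35]
5 dp [0.0355, -0.0102, -0.0] rot [-0.01, -0.0, -4.35]
6 dp [0.0362, -0.0075, -0.0] rot [-0.01, -0.0, -4.35]
7 dp [0.0367, -0.0047, -0.0] rot [-0.01, -0.0, -4.35]
8 dp [0.0369, -0.0019, -0.0] rot [-0.01, -0.0, -4.35]
9 dp [0.0369, 0.0009, -0.0] rot [-0.01, -0.0, -4.35]
```

```bash
python3 -m creep '[{"dp":[0.029,-0.0226,0],"delta_rot":[0,0,-4.35],"grip":-1},{"dp":[0.031,-0.0203,0],"delta_rot":[0,0,-4.35],"grip":-1},{"dp":[0.0323,-0.018,0],"delta_rot":[0,0,-4.35],"grip":-1},{"dp":[0.0336,-0.0154,0],"delta_rot":[0,0,-4.35],"grip":-1},{"dp":[0.0346,-0.0128,0],"delta_rot":[0,0,-4.35],"grip":-1}]'
python3 -m creep '[{"dp":[0.0355,-0.0102,0],"delta_rot":[0,0,-4.35],"grip":-1},{"dp":[0.0362,-0.0075,0],"delta_rot":[0,0,-4.35],"grip":-1},{"dp":[0.0367,-0.0047,0],"delta_rot":[0,0,-4.35],"grip":-1},{"dp":[0.0369,-0.0019,0],"delta_rot":[0,0,-4.35],"grip":-1},{"dp":[0.0369,0.001,0],"delta_rot":[0,0,-4.35],"grip":-1}]'
python3 - <<'E'
from h import *
s=bot.get_state();im=bot.read_camera("wrist");cv2.imwrite("pics/c1.png",im)
print(s["eef_pos"],s["ee_rot"],s["joint_pos"].round(3),s["joint_vel"].round(3),s["clock"])
import pickle;pickle.dump(s,open("c1.pkl","wb"))
plan([.52,.02,.25],1.66,10)
E
```

```text
clock: 0.65
eef_pos: [0.2961, -0.4414, 0.2502]
ee_rot: [-3.141, 0.0, 0.693]
contact_force: [0.9, -1.3, -0.0]
opening: 0.999
clock: 1.15
eef_pos: [0.4006, -0.2891, 0.2503]
ee_rot: [-3.142, 0.0, 1.073]
contact_force: [0.4, -0.3, -0.5]
opening: 1.0
[ 0.40061034 -0.28912879  0.25027571] [-3.14150087e+00  1.31044106e-04  1.07291650e+00] [ 0.755  0.243 -0.289  1.865  0.08   1.044 -0.064] [-0.468  0.001 -0.333  0.019  0.091  0.001 -0.08 ] 1.15
0 dp [0.0322, -0.004, 0.0002] rot [0.01, -0.02, -3.3]
1 dp [0.0324, -0.0021, 0.0001] rot [0.01, -0.02, -3.3]
2 dp [0.0324, -0.0002, 0.0001] rot [0.01, -0.02, -3.3]
3 dp [0.0324, 0.0016, 0.0001] rot [0.01, -0.02, -3.3]
4 dp [0.0322, 0.0035, 0.0001] rot [0.01, -0.02, -3.3]
5 dp [0.032, 0.0053, 0.0001] rot [0.01, -0.02, -3.3]
6 dp [0.0316, 0.0072, 0.0001] rot [0.01, -0.02, -3.3]
7 dp [0.0312, 0.009, 0.0001] rot [0.01, -0.02, -3.3]
8 dp [0.0306, 0.0108, 0.0001] rot [0.01, -0.02, -3.3]
9 dp [0.0299, 0.0125, 0.0001] rot [0.01, -0.02, -3.3]
```

View pics/c1.png

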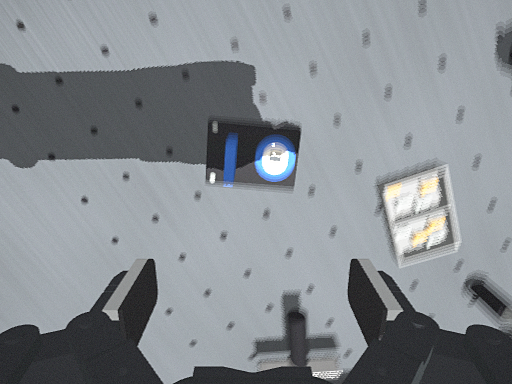

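The wrist picture, slightly blurred by motion, shows the blue carrier: ring at about (275,158), handle at about (231,160), tray on the right. Next I move on to the dock.

```bash
python3 -m creep '[{"dp":[0.032,-0.004,0],"delta_rot":[0,0,-3.3],"grip":0.5},{"dp":[0.0324,-0.002,0],"delta_rot":[0,0,-3.3],"grip":1},{"dp":[0.0324,0,0],"delta_rot":[0,0,-3.3],"grip":1},{"dp":[0.0324,0.0016,0],"delta_rot":[0,0,-3.3],"grip":1},{"dp":[0.0322,0.0035,0],"delta_rot":[0,0,-3.3],"grip":1}]' 30
python3 -m creep '[{"dp":[0.032,0.0053,0],"delta_rot":[0,0,-3.3],"grip":1},{"dp":[0.0316,0.0072,0],"delta_rot":[0,0,-3.3],"grip":1},{"dp":[0.0312,0.009,0],"delta_rot":[0,0,-3.3],"grip":1},{"dp":[0.0306,0.0108,0],"delta_rot":[0,0,-3.3],"grip":1},{"dp":[0.03,0.0125,0],"delta_rot":[0,0,-3.3],"grip":1}]'
python3 - <<'E'
from h import *
import pickle
bot.read_camera("wrist");bot.read_camera("wrist")
bot.read_camera("wrist")
s=bot.get_state();im=bot.read_camera("wrist");cv2.imwrite("pics/d1.png",im)
print(s["eef_pos"],s["ee_rot"],s["joint_pos"].round(3),s["joint_vel"].round(3),s["clock"])
pickle.dump(s,open("d1.pkl","wb"))
C=cam("wrist",s)
for nm,c in (("or",OR),("bl",BL),("red",RED),("red2",RED2)):
    for b in blobs(im,*c,15): print(nm,b,ray(C,b[0],.005).round(4))
E
```

```text
clock: 1.7
eef_pos: [0.4603, -0.1391, 0.2502]
ee_rot: [-3.141, 0.0, 1.36]
contact_force: [1.0, -0.4, -0.5]
opening: 0.147
clock: 2.2
eef_pos: [0.5204, 0.0116, 0.2502]
ee_rot: [-3.141, 0.0, 1.648]
contact_force: [-0.1, -0.8, 0.6]
opening: 0.001
[0.52036056 0.01282473 0.25010419] [-3.14141887e+00 -1.10334355e-03  1.64957844e+00] [ 0.302  0.322 -0.548  1.791  0.187  1.08  -0.233] [ 0.035 -0.013  0.045  0.021  0.007  0.005  0.005] 2.35
or ([434.5, 106.6], 586, [426, 76, 19, 62]) [0.7107 0.0844 0.005 ]
or ([207.8, 108.2], 608, [199, 90, 18, 38]) [0.4693 0.0634 0.005 ]
bl ([421.9, 188.7], 466, [414, 163, 17, 53]) [ 0.7193 -0.0072  0.005 ]
bl ([211.6, 185.0], 497, [204, 169, 17, 33]) [ 0.4769 -0.0221  0.005 ]
bl ([138.8, 363.1], 23, [136, 358, 7, 11]) [ 0.3862 -0.2902  0.005 ]
red ([322.3, 55.9], 148, [312, 53, 22, 7]) [0.5839 0.1246 0.005 ]
red ([313.2, 237.9], 84, [305, 236, 18, 5]) [ 0.6027 -0.0794  0.005 ]
```

View pics/d1.png

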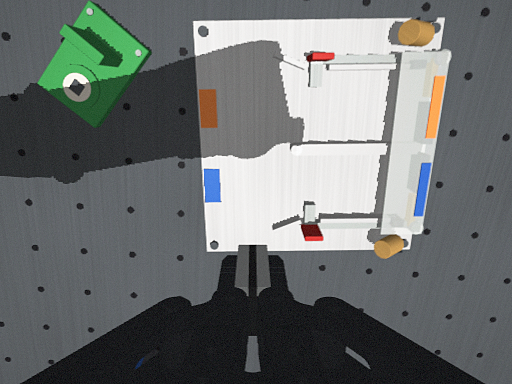

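The wrist view shows the whole dock: corner pixels (194,20), (445,17) and (207,251), orange tab at (322,56), blue tab at (313,238). Now I compute the dock pose.

Run:
```python
from h import *
import pickle
s=pickle.load(open("d1.pkl","rb"));C=cam("wrist",s);im=cv2.imread("pics/d1.png")
hsv=cv2.cvtColor(im,cv2.COLOR_BGR2HSV)
# white plate edges: rows 35..50 and 220..240 for front edge
g=cv2.cvtColor(im,cv2.COLOR_BGR2GRAY).astype(int)
def edge(v,lo,hi):
    r=g[v,lo:hi];d=np.diff(r);return lo+int(d.argmax())+1
fr=[(edge(v,180,225),v) for v in (35,45,165,180,200,215,230,240)]
P=np.array([ray(C,(u,v),.005) for u,v in fr]);print(fr);print(P.round(4).tolist())
# left edge (top row) : scan columns
le=[]
for u in (210,230,250,270,300,340,360,380):
    c=g[5:40,u];le.append((u,5+int(np.diff(c).argmax())+1))
Q=np.array([ray(C,q,.005) for q in le]);print(le)
re=[]
for u in (215,225,320,335,350):
    c=g[235:265,u];re.append((u,235+int(np.diff(c).argmin())+1))
W=np.array([ray(C,q,.005) for q in re]);print(re)
fit=lambda P,a,b:np.polyfit(P[:,a],P[:,b],1)
print("front yaw",-np.arctan(fit(P,1,0)[0]),"left",np.arctan(fit(Q,0,1)[0]),"right",np.arctan(fit(W,0,1)[0]))
yaw=.0887;x=np.array([np.cos(yaw),np.sin(yaw)]);y=np.array([-x[1],x[0]])
print("front d",np.round(P[:,:2]@x,4),"left d",np.round(Q[:,:2]@y,4),"right",np.round(W[:,:2]@y,4))
for n,m in (("of",(207.8,108.2)),("bf",(211.6,185))):
    p=ray(C,m,.005)[:2];print(n,p@x,p@y)
for n,m in (("to",(322.3,55.9)),("tb",(313.2,237.9))):
    p=ray(C,m,.048)[:2];print(n,p@x,p@y)
```

```text
[(207, 35), (194, 45), (202, 165), (202, 180), (221, 200), (205, 215), (206, 230), (215, 240)]
[[0.4658, 0.1346, 0.005], [0.4531, 0.1244, 0.005], [0.4651, 0.0006, 0.005], [0.4657, -0.017, 0.005], [0.4886, -0.0395, 0.005], [0.4706, -0.0599, 0.005], [0.4725, -0.0793, 0.005], [0.4839, -0.0917, 0.005]]
[(210, 21), (230, 20), (250, 20), (270, 20), (300, 19), (340, 19), (360, 18), (380, 18)]
[(215, 241), (225, 251), (320, 251), (335, 250), (350, 250)]
front yaw 0.08982555836899896 left 0.09403723452996915 right 0.037091469731796195
front d [0.4759 0.4623 0.4634 0.4624 0.4832 0.4635 0.4636 0.4739] left d [0.1054 0.1061 0.106  0.1058 0.1064 0.106  0.1067 0.1066] right [-0.1356 -0.1493 -0.1503 -0.1491 -0.1492]
of 0.47309250832052563 0.02160077015498266
bf 0.4730838530638347 -0.06426124744002963
to 0.5843398901253923 0.06938844074671355
tb 0.5849213943564414 -0.11154375278599162
```

```bash
cat >> h.py <<'E'
DY=.090;DO=np.array([.6474,.0362])
def dk(x,y): 
    c,s=np.cos(DY),np.sin(DY);return DO+np.array([c*x-s*y,s*x+c*y])/1000
def todk(p):
    c,s=np.cos(DY),np.sin(DY);d=(np.asarray(p)[:2]-DO)*1000;return np.array([c*d[0]+s*d[1],-s*d[0]+c*d[1]])
YG=DY+np.pi/2
E
python3 - <<'E'
from h import *
s=bot.get_state();print(todk(s["eef_pos"]))
plan([*dk(-62,55),.11],YG,5)
E
```

```text
[-129.14972309  -13.68778673]
0 dp [0.0139, 0.0133, 0.028] rot [-0.01, -0.0, -0.16]
1 dp [0.0139, 0.0133, 0.028] rot [-0.01, -0.0, -0.16]
2 dp [0.0139, 0.0133, 0.028] rot [-0.01, -0.0, -0.16]
3 dp [0.0138, 0.0134, 0.028] rot [-0.01, -0.0, -0.16]
4 dp [0.0138, 0.0134, 0.028] rot [-0.01, -0.0, -0.16]
```

```bash
python3 -m creep '[{"dp":[0.0139,0.0133,0.028],"delta_rot":[0,0,-0.16],"grip":1},{"dp":[0.0139,0.0133,0.028],"delta_rot":[0,0,-0.16],"grip":1},{"dp":[0.0139,0.0133,0.028],"delta_rot":[0,0,-0.16],"grip":1},{"dp":[0.0138,0.0134,0.028],"delta_rot":[0,0,-0.16],"grip":1},{"dp":[0.0138,0.0134,0.028],"delta_rot":[0,0,-0.16],"grip":1}]'
python3 - <<'E'
from h import *
s=bot.get_state();print(todk(s["eef_pos"]),s["ee_rot"])
plan([*dk(-62,58),.047],YG,4)
cv2.imwrite("pics/e1.png",bot.read_camera("wrist"))
E
```

```text
clock: 2.9
eef_pos: [0.5814, 0.0834, 0.109]
ee_rot: [-3.141, 0.001, 1.657]
contact_force: [0.5, -0.4, -0.0]
opening: -0.002
[-61.50953837  52.90513935] [-3.14121871e+00  1.43054964e-03  1.65677150e+00]
0 dp [0.0013, -0.0001, 0.0155] rot [-0.01, 0.02, -0.06]
1 dp [0.0013, -0.0001, 0.0155] rot [-0.01, 0.02, -0.06]
2 dp [0.0013, -0.0001, 0.0155] rot [-0.01, 0.02, -0.06]
3 dp [0.0013, -0.0001, 0.0155] rot [-0.01, 0.02, -0.06]
```

View pics/e1.png

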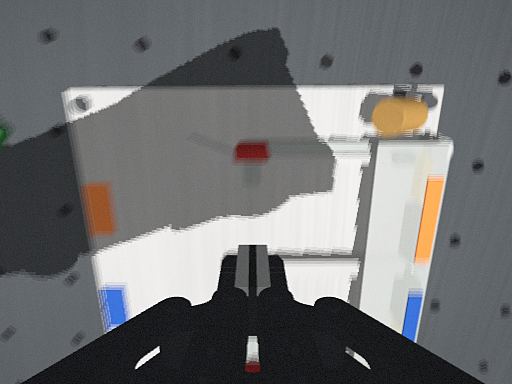

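The closed fingers at (252,250) line up with the orange tab at (252,151). I descend, then press outward.

```bash
python3 -m creep '[{"dp":[0.0013,0,0.0155],"delta_rot":[0,0,0],"grip":1},{"dp":[0.0013,0,0.0155],"delta_rot":[0,0,0],"grip":1},{"dp":[0.0013,0,0.0155],"delta_rot":[0,0,0],"grip":1},{"dp":[0.0013,0,0.0155],"delta_rot":[0,0,0],"grip":1},{"dp":[0.008,0,0],"delta_rot":[0,0,0],"grip":1}]'
python3 -m creep '[{"dp":[0.008,0,0],"delta_rot":[0,0,0],"grip":1},{"dp":[0.008,0,0],"delta_rot":[0,0,0],"grip":1},{"dp":[0.008,0,0],"delta_rot":[0,0,0],"grip":1},{"dp":[0.006,0,0],"delta_rot":[0,0,0],"grip":1},{"dp":[0.002,0,0],"delta_rot":[0,0,0],"grip":1}]'
python3 - <<'E'
from h import *
s=bot.get_state();print(todk(s["eef_pos"]),s["contact_force"])
E
```

```text
clock: 3.45
eef_pos: [0.5785, 0.0964, 0.0461]
ee_rot: [-3.138, 0.002, 1.658]
contact_force: [-0.5, -0.2, 0.2]
opening: -0.003
clock: 3.95
eef_pos: [0.5774, 0.13, 0.0488]
ee_rot: [3.141, 0.001, 1.66]
contact_force: [-0.1, -4.8, 3.1]
opening: 0.0
[-61.26814142  99.73909459] [-0.12714317 -4.83166766  3.11320812]
```

```bash
python3 -m creep '[{"dp":[0,0,0],"delta_rot":[0,0,0],"grip":1},{"dp":[-0.02,0,0],"delta_rot":[0,0,0],"grip":1},{"dp":[-0.03,0,0],"delta_rot":[0,0,0],"grip":1},{"dp":[-0.036,0,0],"delta_rot":[0,0,0],"grip":1},{"dp":[-0.036,0,0],"delta_rot":[0,0,0],"grip":1}]'
python3 - <<'E'
from h import *
s=bot.get_state();print(todk(s["eef_pos"]),s["contact_force"])
cv2.imwrite("pics/f1.png",bot.read_camera("wrist"))
plan([*dk(-62,-60),.048],YG,2)
E
```

```text
clock: 4.45
eef_pos: [0.588, 0.0082, 0.0484]
ee_rot: [3.141, -0.001, 1.661]
contact_force: [1.3, 0.8, 0.3]
opening: 0.001
[-61.72902446 -22.58588565] [1.25601771 0.76234866 0.3364604 ]
0 dp [-0.0142, 0.0002, -0.0] rot [-0.03, 0.14, -0.22]
1 dp [-0.0142, 0.0001, -0.0] rot [-0.03, 0.14, -0.22]
```

View pics/f1.png

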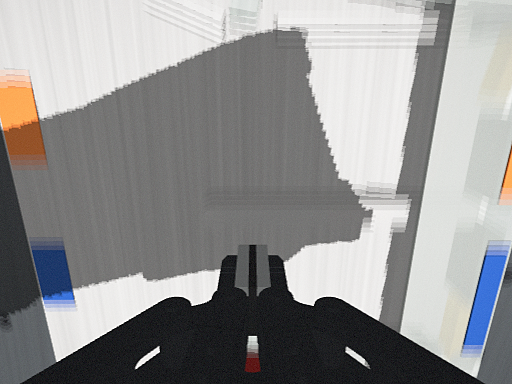

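```bash
python3 -m creep '[{"dp":[-0.014,0,0],"delta_rot":[0,0,0],"grip":1},{"dp":[-0.014,0,0],"delta_rot":[0,0,0],"grip":1},{"dp":[-0.009,0,0],"delta_rot":[0,0,0],"grip":1},{"dp":[-0.009,0,0],"delta_rot":[0,0,0],"grip":1},{"dp":[-0.008,0,0],"delta_rot":[0,0,0],"grip":1}]'
python3 - <<'E'
from h import *
s=bot.get_state();print(todk(s["eef_pos"]),s["contact_force"])
E
python3 -m creep '[{"dp":[-0.008,0,0],"delta_rot":[0,0,0],"grip":1},{"dp":[-0.007,0,0],"delta_rot":[0,0,0],"grip":1},{"dp":[-0.005,0,0],"delta_rot":[0,0,0],"grip":1},{"dp":[-0.002,0,0],"delta_rot":[0,0,0],"grip":1},{"dp":[0,0,0],"delta_rot":[0,0,0],"grip":1}]'
python3 - <<'E'
from h import *
s=bot.get_state();print(todk(s["eef_pos"]),s["contact_force"])
E
```

```text
clock: 5.0
eef_pos: [0.5928, -0.0451, 0.0483]
ee_rot: [3.141, -0.0, 1.661]
contact_force: [0.2, 0.7, -0.5]
opening: -0.004
[-61.71398971 -76.06257114] [ 0.156546    0.6956421  -0.53686507]
clock: 5.5
eef_pos: [0.5945, -0.0648, 0.0483]
ee_rot: [3.142, -0.003, 1.662]
contact_force: [0.4, 6.4, 0.4]
opening: 0.002
[-61.80698344 -95.80730189] [0.39033858 6.38371004 0.44426984]
```

```bash
python3 -m creep '[{"dp":[0.015,0,0],"delta_rot":[0,0,0],"grip":1},{"dp":[0.015,0,-0.03],"delta_rot":[0,0,0],"grip":1},{"dp":[0,-0.02,-0.045],"delta_rot":[0,0,0],"grip":0},{"dp":[0,-0.03,-0.045],"delta_rot":[0,0,0],"grip":-1},{"dp":[0,-0.02,-0.03],"delta_rot":[0,0,0],"grip":-1}]'
python3 - <<'E'
from h import *
bot.read_camera("wrist");bot.read_camera("wrist")
s=bot.get_state();im=bot.read_camera("wrist");cv2.imwrite("pics/g1.png",im)
print(todk(s["eef_pos"]),s["eef_pos"],s["ee_rot"])
C=cam("wrist",s)
for nm,c in (("or",OR),("bl",BL),("red",RED)):
    for b in blobs(im,*c,15): print(nm,b,todk(ray(C,b[0],.048 if nm=="red" else .005)).round(1))
E
```

```text
clock: 6.0
eef_pos: [0.5236, -0.0421, 0.1972]
ee_rot: [3.14, 0.001, 1.661]
contact_force: [1.2, 0.5, 0.4]
opening: 0.507
[-129.68160356  -67.26774518] [ 0.52428918 -0.04245109  0.19906923] [3.13642183e+00 2.24124550e-03 1.66049732e+00]
or ([480.3, 39.5], 1006, [467, 0, 28, 81]) [70.2 48.1]
or ([196.0, 30.5], 232, [188, 20, 21, 25]) [-176.3   55. ]
or ([199.7, 58.9], 417, [190, 47, 20, 23]) [-174.2   32.3]
bl ([459.2, 146.7], 747, [448, 114, 24, 67]) [ 70.5 -45.7]
bl ([203.5, 143.1], 743, [194, 123, 20, 42]) [-174.3  -42.1]
bl ([129.6, 376.0], 90, [126, 368, 8, 16]) [-277.8 -328.1]
red ([327.5, 228.1], 124, [317, 224, 22, 9]) [ -60.5 -111.2]
```

View pics/g1.png

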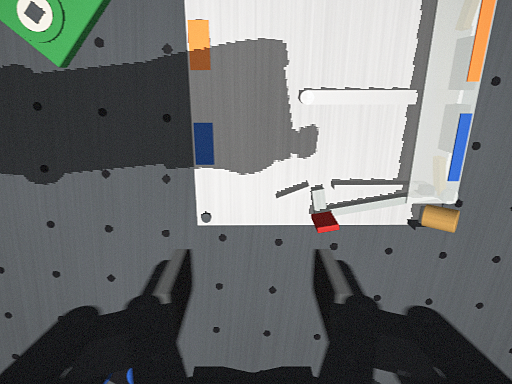

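The blue latch is open: the tab has gone out to dock y -111, pixel (325,222). Next is the blue carrier.

Run:
```python
from h import *
import pickle
s=pickle.load(open("c1.pkl","rb"));C=cam("wrist",s)
a=ray(C,(275,158),.018);b=ray(C,(231,160),.05);print(a,b,np.arctan2(*(a-b)[1::-1]))
plan([.385,-.275,.19],1.0,10)
```

```text
[ 0.4242318  -0.29879361  0.018     ] [ 0.38652036 -0.27269743  0.05      ] -0.6053342465686402
0 dp [-0.0219, -0.016, 0.0007] rot [0.02, 0.0, 3.78]
1 dp [-0.0229, -0.0145, 0.0007] rot [0.02, 0.0, 3.78]
2 dp [-0.0238, -0.013, 0.0007] rot [0.02, 0.0, 3.78]
3 dp [-0.0246, -0.0114, 0.0007] rot [0.02, 0.0, 3.78]
4 dp [-0.0253, -0.0097, 0.0007] rot [0.02, 0.0, 3.78]
5 dp [-0.0259, -0.008, 0.0007] rot [0.02, 0.0, 3.78]
6 dp [-0.0264, -0.0063, 0.0007] rot [0.02, 0.0, 3.78]
7 dp [-0.0267, -0.0046, 0.0007] rot [0.02, 0.0, 3.78]
8 dp [-0.027, -0.0028, 0.0007] rot [0.02, 0.0, 3.78]
9 dp [-0.0271, -0.001, 0.0007] rot [0.02, 0.0, 3.78]
```

```bash
python3 -m creep '[{"dp":[-0.022,-0.016,0],"delta_rot":[0,0,3.8],"grip":-1},{"dp":[-0.023,-0.0145,0],"delta_rot":[0,0,3.8],"grip":-1},{"dp":[-0.024,-0.013,0],"delta_rot":[0,0,3.8],"grip":-1},{"dp":[-0.0246,-0.0114,0],"delta_rot":[0,0,3.8],"grip":-1},{"dp":[-0.0253,-0.01,0],"delta_rot":[0,0,3.8],"grip":-1}]'
python3 -m creep '[{"dp":[-0.026,-0.008,0],"delta_rot":[0,0,3.8],"grip":-1},{"dp":[-0.0264,-0.0063,0],"delta_rot":[0,0,3.8],"grip":-1},{"dp":[-0.0267,-0.0046,0],"delta_rot":[0,0,3.8],"grip":-1},{"dp":[-0.027,-0.003,0],"delta_rot":[0,0,3.8],"grip":-1},{"dp":[-0.027,-0.001,0],"delta_rot":[0,0,3.8],"grip":-1}]'
python3 - <<'E'
from h import *
import pickle
for i in range(3): bot.read_camera("wrist")
s=bot.get_state();im=bot.read_camera("wrist");cv2.imwrite("pics/h1.png",im);pickle.dump(s,open("h1.pkl","wb"))
print(s["eef_pos"],s["ee_rot"],s["joint_vel"].round(3))
C=cam("wrist",s)
for b in blobs(im,*BL,15): print(b,ray(C,b[0],.018),ray(C,b[0],.059))
E
```

```text
clock: 6.65
eef_pos: [0.4536, -0.1601, 0.1939]
ee_rot: [-3.14, -0.0, 1.326]
contact_force: [0.8, -0.4, -0.3]
opening: 1.001
clock: 7.15
eef_pos: [0.3833, -0.276, 0.1939]
ee_rot: [-3.14, 0.0, 0.994]
contact_force: [0.8, 0.2, -0.2]
opening: 1.0
[ 0.38290327 -0.27664421  0.19389955] [-3.13999573e+00  6.27951514e-04  9.93559628e-01] [-0.026 -0.002 -0.045 -0.002 -0.011 -0.002  0.002]
([295.2, 159.2], 369, [278, 150, 37, 29]) [ 0.42467165 -0.28644964  0.018     ] [ 0.42520428 -0.27591947  0.059     ]
([250.8, 177.9], 662, [245, 152, 13, 57]) [ 0.3810417  -0.27922084  0.018     ] [ 0.38754634 -0.26968014  0.059     ]
```

View pics/h1.png

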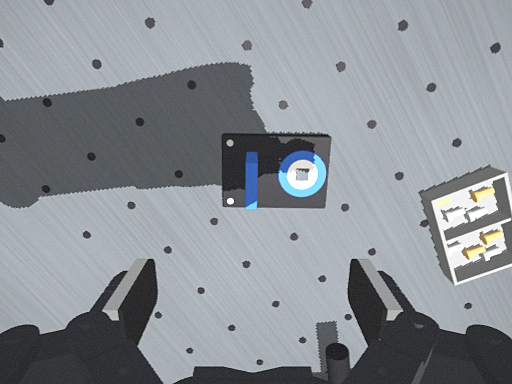

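The blue carrier plate corners are (222,133), (330,136), (327,209) and (222,207). The handle is at about (251,180) and the ring faces right, away from the jaws' left finger.

Run:
```python
from h import *
import pickle
s=pickle.load(open("h1.pkl","rb"));C=cam("wrist",s);im=cv2.imread("pics/h1.png")
cr=im[120:222,208:344];cv2.imwrite("pics/h2.png",cv2.resize(cr,None,fx=5.5,fy=5.5,interpolation=cv2.INTER_CUBIC))
p=[ray(C,q,.014)[:2] for q in ((222,133),(330.5,135.5),(327,209),(222,207))]
print(np.round(p,4).tolist(),[np.linalg.norm(p[i]-p[i-1]).round(4) for i in range(4)])
c=sum(p)/4;f=(p[1]+p[2]-p[0]-p[3]);f/=np.linalg.norm(f);yw=np.arctan2(f[1],f[0]);print(c,yw,"handle",c-.022*f)
h=ray(C,(251.5,152.5),.059);print("handle top far edge",h)
```

```text
[[0.3816, -0.2308], [0.4625, -0.2861], [0.4253, -0.3467], [0.341, -0.2895]] [np.float64(0.0713), np.float64(0.098), np.float64(0.0711), np.float64(0.1019)]
[ 0.40260251 -0.28826072] -0.597532371021406 handle [ 0.38441453 -0.27588343]
handle top far edge [ 0.39926654 -0.25270569  0.059     ]
```

View pics/h2.png

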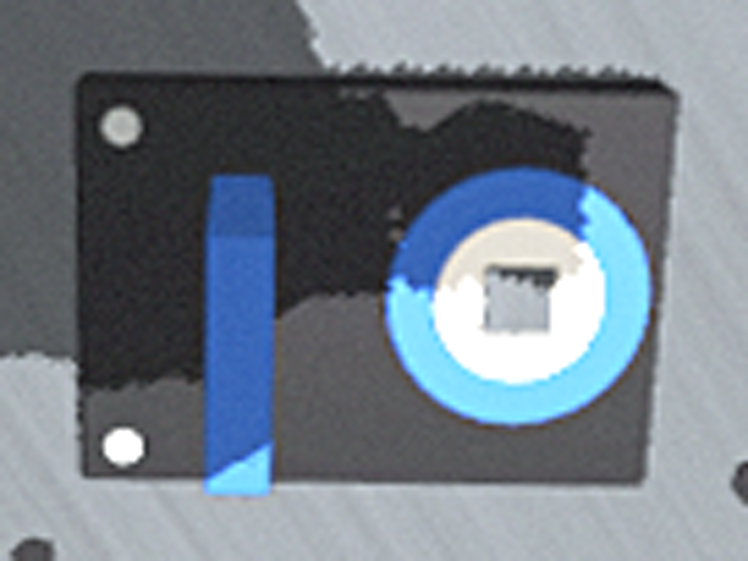

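Run:
```python
from h import *
import pickle
s=pickle.load(open("h1.pkl","rb"));C=cam("wrist",s)
q=lambda x,y:ray(C,(x/5.5+208-.4,y/5.5+120-.4),.059)
c=[q(208,237),q(273,237),q(271,493),q(205,493)];m=sum(c)/4;print(m,[np.linalg.norm(c[i]-c[i-1]).round(4) for i in range(4)])
d=(c[0]+c[1]-c[2]-c[3]);print("yaw",np.arctan2(d[1],d[0])-np.pi/2)
h=(.6*m[:2]+.4*np.array([.3844,-.2759]));print(h)
plan([*h,.085],-.6+np.pi/2,4);plan([*h,.037],-.6+np.pi/2,4)
```

```text
[ 0.38380306 -0.27585803  0.059     ] [np.float64(0.0394), np.float64(0.0093), np.float64(0.0394), np.float64(0.0099)]
yaw -0.5867942135553051
[ 0.38404184 -0.27587482]
0 dp [-0.0, 0.0002, 0.0273] rot [-0.02, -0.0, 0.36]
1 dp [-0.0, 0.0001, 0.0273] rot [-0.02, -0.0, 0.36]
2 dp [-0.0, 0.0001, 0.0273] rot [-0.02, -0.0, 0.36]
3 dp [-0.0, 0.0001, 0.0273] rot [-0.02, -0.0, 0.36]
0 dp [-0.0, 0.0002, 0.0393] rot [-0.02, -0.0, 0.36]
1 dp [-0.0, 0.0002, 0.0393] rot [-0.02, -0.0, 0.36]
2 dp [-0.0, 0.0001, 0.0393] rot [-0.02, -0.0, 0.36]
3 dp [-0.0, 0.0001, 0.0393] rot [-0.02, -0.0, 0.36]
```

```bash
python3 -m creep '[{"dp":[0,0.0002,0.039],"delta_rot":[0,0,0.3],"grip":-0.3},{"dp":[0,0.0002,0.039],"delta_rot":[0,0,0.3],"grip":-0.3},{"dp":[0,0,0.039],"delta_rot":[0,0,0.3],"grip":-0.3},{"dp":[0,0,0.038],"delta_rot":[0,0,0],"grip":-0.3},{"dp":[0,0,0],"delta_rot":[0,0,0],"grip":0.3}]' 60
python3 -m creep '[{"dp":[0,0,0],"delta_rot":[0,0,0],"grip":1},{"dp":[0,0,0],"delta_rot":[0,0,0],"grip":1},{"dp":[0,0,0],"delta_rot":[0,0,0],"grip":1},{"dp":[0,0,0],"delta_rot":[0,0,0],"grip":1},{"dp":[0,0,-0.01],"delta_rot":[0,0,0],"grip":1}]'
python3 - <<'E'
from h import *
s=bot.get_state();print(s["eef_pos"],s["ee_rot"],s["contact_force"],s["opening"])
cv2.imwrite("pics/i1.png",bot.read_camera("wrist"))
plan([*dk(-163,-43),.11],YG,15)
E
```

```text
clock: 7.85
eef_pos: [0.3824, -0.2728, 0.0359]
ee_rot: [-3.133, -0.001, 0.984]
contact_force: [-0.7, -0.1, 0.0]
opening: 0.492
clock: 8.35
eef_pos: [0.3839, -0.2757, 0.0504]
ee_rot: [-3.141, 0.0, 0.981]
contact_force: [-0.8, -0.3, -3.7]
opening: 0.107
[ 0.38386055 -0.27567094  0.05038873] [-3.14125146e+00  1.76817003e-04  9.80932178e-01] [-0.79286647 -0.26022719 -3.74643312] 0.10691104156586373
0 dp [0.018, -0.0037, -0.0039] rot [0.01, 0.0, -2.6]
1 dp [0.0181, -0.0028, -0.0039] rot [0.01, 0.0, -2.6]
2 dp [0.0182, -0.002, -0.0039] rot [0.01, 0.0, -2.6]
3 dp [0.0183, -0.0012, -0.0039] rot [0.01, 0.0, -2.6]
4 dp [0.0184, -0.0004, -0.0039] rot [0.01, 0.0, -2.6]
5 dp [0.0184, 0.0005, -0.0039] rot [0.01, 0.0, -2.6]
6 dp [0.0183, 0.0013, -0.0039] rot [0.01, 0.0, -2.6]
7 dp [0.0182, 0.0021, -0.0039] rot [0.01, 0.0, -2.6]
8 dp [0.0181, 0.003, -0.0039] rot [0.01, 0.0, -2.6]
9 dp [0.018, 0.0038, -0.0039] rot [0.01, 0.0, -2.6]
10 dp [0.0178, 0.0046, -0.0039] rot [0.01, 0.0, -2.6]
11 dp [0.0176, 0.0054, -0.0039] rot [0.01, 0.0, -2.6]
12 dp [0.0173, 0.0062, -0.0039] rot [0.01, 0.0, -2.6]
13 dp [0.017, 0.0069, -0.0039] rot [0.01, 0.0, -2.6]
14 dp [0.0167, 0.0077, -0.0039] rot [0.01, 0.0, -2.6]
```

View pics/i1.png

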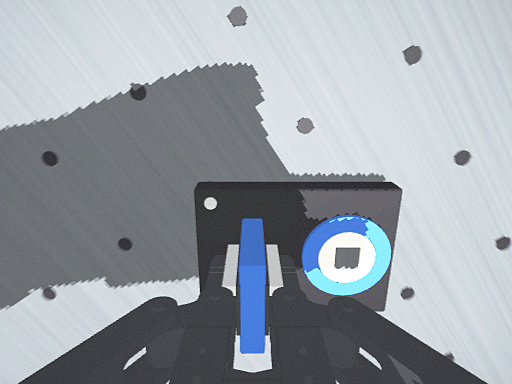

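The blue handle is centred between the pads (opening 0.107 ≈ 10 mm). I carry it to the blue mouth.

Run:
```python
from h import *
plan([*dk(-163,-43),.11],YG,10)
```

```text
0 dp [0.027, -0.0055, -0.0058] rot [0.01, 0.0, -3.9]
1 dp [0.0273, -0.0036, -0.0058] rot [0.01, 0.0, -3.9]
2 dp [0.0275, -0.0018, -0.0058] rot [0.01, 0.0, -3.9]
3 dp [0.0275, 0.0001, -0.0058] rot [0.01, 0.0, -3.9]
4 dp [0.0275, 0.002, -0.0058] rot [0.01, 0.0, -3.9]
5 dp [0.0273, 0.0038, -0.0058] rot [0.01, 0.0, -3.9]
6 dp [0.027, 0.0057, -0.0058] rot [0.01, 0.0, -3.9]
7 dp [0.0265, 0.0075, -0.0058] rot [0.01, 0.0, -3.9]
8 dp [0.0259, 0.0093, -0.0058] rot [0.01, 0.0, -3.9]
9 dp [0.0253, 0.011, -0.0058] rot [0.01, 0.0, -3.9]
```

```bash
python3 -m creep '[{"dp":[0.027,-0.0055,-0.012],"delta_rot":[0,0,-3.9],"grip":1},{"dp":[0.0273,-0.0036,-0.012],"delta_rot":[0,0,-3.9],"grip":1},{"dp":[0.0275,-0.0018,-0.012],"delta_rot":[0,0,-3.9],"grip":1},{"dp":[0.0275,0,-0.012],"delta_rot":[0,0,-3.9],"grip":1},{"dp":[0.0275,0.002,-0.01],"delta_rot":[0,0,-3.9],"grip":1}]'
python3 -m creep '[{"dp":[0.0273,0.0038,0],"delta_rot":[0,0,-3.9],"grip":1},{"dp":[0.027,0.0057,0],"delta_rot":[0,0,-3.9],"grip":1},{"dp":[0.0265,0.0075,0],"delta_rot":[0,0,-3.9],"grip":1},{"dp":[0.0259,0.0093,0],"delta_rot":[0,0,-3.9],"grip":1},{"dp":[0.0253,0.011,0],"delta_rot":[0,0,-3.9],"grip":1}]'
python3 - <<'E'
from h import *
bot.read_camera("wrist");bot.read_camera("wrist")
s=bot.get_state();print(todk(s["eef_pos"]),s["eef_pos"],s["ee_rot"],s["contact_force"],s["opening"])
im=bot.read_camera("wrist");cv2.imwrite("pics/j1.png",im);C=cam("wrist",s)
for b in blobs(im,*BL,15): print(b,todk(ray(C,b[0],.005)))
plan([*dk(-163,-43),.06],YG,5)
E
```

```text
clock: 8.9
eef_pos: [0.4367, -0.1476, 0.1092]
ee_rot: [3.141, 0.001, 1.324]
contact_force: [0.4, 0.0, -4.3]
opening: 0.106
clock: 9.4
eef_pos: [0.4888, -0.0202, 0.1085]
ee_rot: [3.141, 0.001, 1.664]
contact_force: [1.2, 0.0, -4.1]
opening: 0.108
[-161.26255549  -38.60554152] [ 0.49025993 -0.01674334  0.10894034] [ 3.13851535e+00 -2.02664725e-03  1.66844391e+00] [-0.25623589  0.34806477 -3.53873761] 0.11127557628348154
([231.5, 180.5], 48, [220, 180, 24, 2]) [-174.93664463  -23.97719063]
([345.7, 253.3], 3326, [302, 215, 89, 81]) [-88.48147278 -81.02503189]
([252.1, 286.6], 3237, [239, 219, 27, 134]) [-159.628679   -110.97698104]
0 dp [-0.0004, -0.0001, 0.0097] rot [0.01, -0.01, 0.05]
1 dp [-0.0004, -0.0001, 0.0097] rot [0.01, -0.01, 0.05]
2 dp [-0.0004, -0.0001, 0.0097] rot [0.01, -0.01, 0.05]
3 dp [-0.0004, -0.0001, 0.0097] rot [0.01, -0.01, 0.05]
4 dp [-0.0004, -0.0001, 0.0097] rot [0.01, -0.01, 0.05]
```

View pics/j1.png

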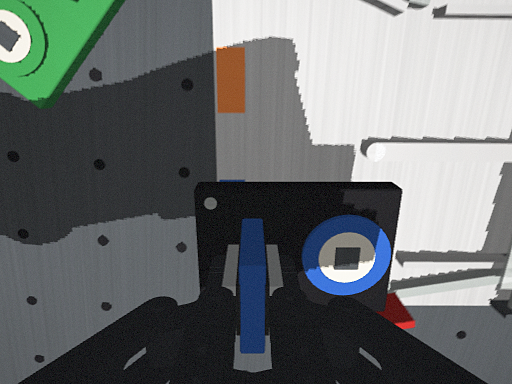

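```bash
python3 -m creep '[{"dp":[-0.001,0,0.016],"delta_rot":[0,0,0],"grip":1},{"dp":[-0.001,0,0.016],"delta_rot":[0,0,0],"grip":1},{"dp":[0,0,0.016],"delta_rot":[0,0,0],"grip":1},{"dp":[0,0,0.014],"delta_rot":[0,0,0],"grip":1},{"dp":[0,0,0],"delta_rot":[0,0,0],"grip":1}]'
python3 - <<'E'
from h import *
bot.read_camera("wrist")
bot.read_camera("wrist")
s=bot.get_state();print(todk(s["eef_pos"]),s["eef_pos"],s["ee_rot"],s["contact_force"],s["opening"])
im=bot.read_camera("wrist");cv2.imwrite("pics/k1.png",im);C=cam("wrist",s)
for n,c in (("b",BL),("o",OR)):
  for b in blobs(im,*c,15): print(n,b,todk(ray(C,b[0],.005)))
E
```

```text
clock: 10.05
eef_pos: [0.4881, -0.0243, 0.0455]
ee_rot: [-3.14, 0.001, 1.659]
contact_force: [-0.7, 0.1, -4.2]
opening: 0.107
[-163.76611326  -45.66668035] [ 0.48840115 -0.02400092  0.04604052] [-3.14103973e+00  8.57265471e-04  1.65978315e+00] [ 0.76204165 -0.94264687 -4.33497744] 0.10736125652341849
b ([346.8, 255.0], 3405, [303, 216, 90, 81]) [-110.69089219  -55.80441907]
b ([252.0, 289.2], 3404, [239, 220, 27, 137]) [-163.08551701  -77.866142  ]
o ([227.6, 73.5], 2495, [207, 33, 40, 75]) [-174.34086785   38.55560515]
```

View pics/k1.png

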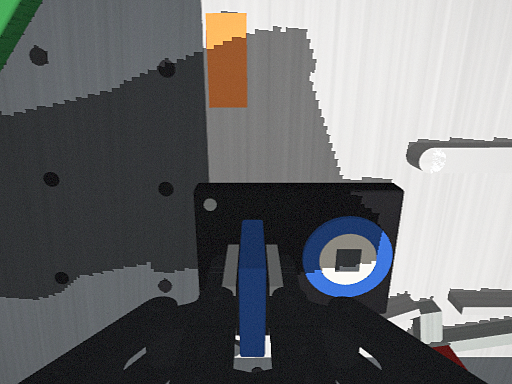

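Run:
```python
from h import *
s=bot.get_state();C=cam("wrist",s);im=cv2.imread("pics/k1.png")
cr=im[120:220,380:512];cv2.imwrite("pics/k2.png",cv2.resize(cr,None,fx=6,fy=6,interpolation=cv2.INTER_CUBIC))
print("marker",[todk(ray(C,p,.005)).round(1).tolist() for p in ((206,13),(246,12),(247,107),(209,107.5))])
z=.046-.039+.014
print("carrier edge",[todk(ray(C,p,z)).round(1).tolist() for p in ((197,191),(401,191))])
```

```text
marker [[-183.1, 63.8], [-165.5, 64.2], [-165.2, 23.7], [-183.4, 23.5]]
carrier edge [[-188.5, -13.3], [-93.2, -13.3]]
```

View pics/k2.png

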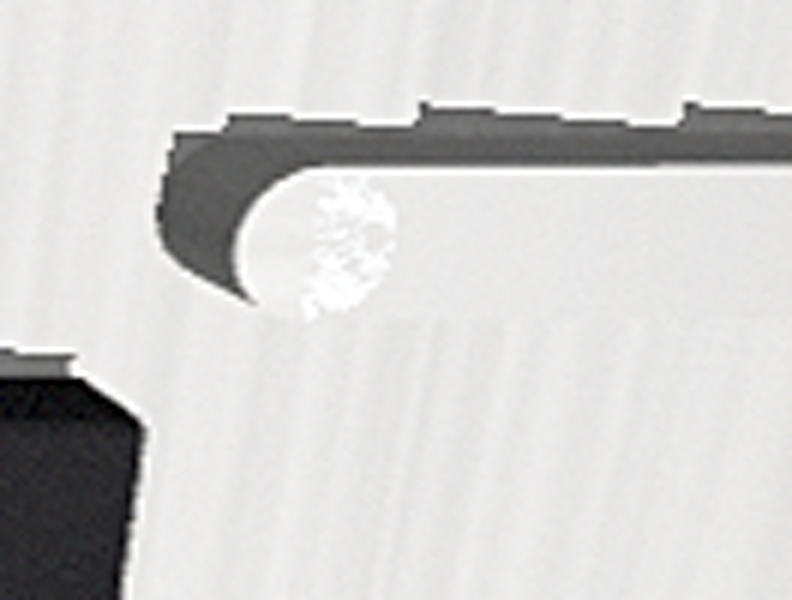

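Run:
```python
from h import *
s=bot.get_state();C=cam("wrist",s)
for p,z in (((450,173.3),.019),((490,173.3),.019),((450,147.5),.005),((490,147.2),.005),((450,147.5),.019)):print(todk(ray(C,p,z)).round(1))
print("edge",[todk(ray(C,p,.021)).round(1).tolist() for p in ((200,190.5),(400,190.8))])
print("handle top",[todk(ray(C,p,.066)).round(1).tolist() for p in ((241,266),(263,266),(265,356),(239,356))])
print("hole",todk(ray(C,(348,258),.021)),todk(s["eef_pos"]),s["ee_rot"][2]-YG)
```

```text
[-70.7  -5.3]
[-52.1  -5.3]
[-64.6   4.2]
[-44.8   4.4]
[-73.    6.8]
edge [[-187.1, -13.1], [-93.7, -13.2]]
handle top [[-166.6, -26.5], [-158.9, -26.5], [-157.7, -66.4], [-167.9, -66.5]]
hole [-114.74162757  -48.56763324] [-163.56145396  -45.48688924] -0.0007318959564368566
```

Against the middle wall (edge at v=173), the carrier edge (v=191) has a gap of about 7.9 mm where 2 mm is nominal, so I shift about 5.5 mm toward +y and look again.

```bash
python3 -m creep '[{"dp":[0.0025,0,0],"delta_rot":[0,0,0],"grip":1},{"dp":[0.003,0,0],"delta_rot":[0,0,0],"grip":1},{"dp":[0,0,0],"delta_rot":[0,0,0],"grip":1},{"dp":[0,0,0],"delta_rot":[0,0,0],"grip":1},{"dp":[0,0,0],"delta_rot":[0,0,0],"grip":1}]'
python3 - <<'E'
from h import *
s=bot.get_state();print(todk(s["eef_pos"]),s["eef_pos"],s["ee_rot"],s["contact_force"],s["opening"])
im=bot.read_camera("wrist");cv2.imwrite("pics/l1.png",im)
cr=im[120:220,360:512];cv2.imwrite("pics/l2.png",cv2.resize(cr,None,fx=5,fy=5,interpolation=cv2.INTER_CUBIC))
E
```

```text
clock: 10.7
eef_pos: [0.4883, -0.0174, 0.0459]
ee_rot: [-3.142, 0.0, 1.662]
contact_force: [0.1, 0.1, -3.9]
opening: 0.107
[-163.26216354  -39.05395347] [ 0.48830871 -0.01736966  0.04591427] [-3.14157509e+00  1.21203126e-04  1.66160613e+00] [ 0.07867749  0.08406365 -3.92670346] 0.1073543295882929
```

View pics/l2.png

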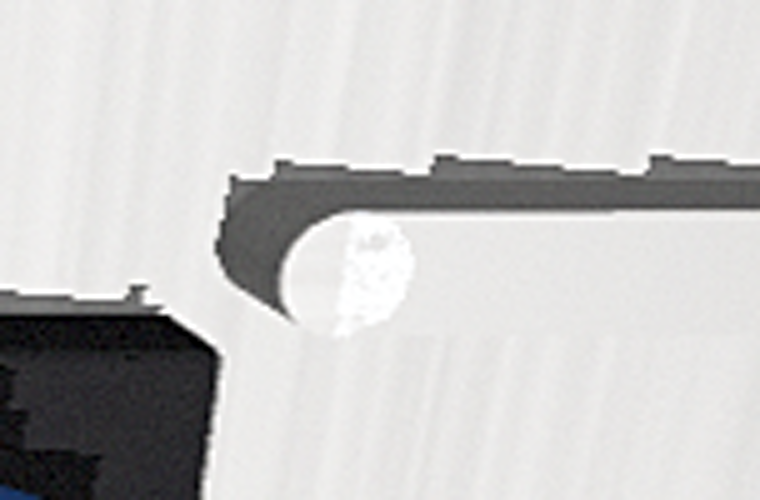

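Gap now about 1.7 mm and parallel. I slide it in.

```bash
python3 -m creep '[{"dp":[0,0.008,0.0007],"delta_rot":[0,0,0],"grip":1},{"dp":[0,0.012,0],"delta_rot":[0,0,0],"grip":1},{"dp":[0,0.012,0],"delta_rot":[0,0,0],"grip":1},{"dp":[0,0.012,0],"delta_rot":[0,0,0],"grip":1},{"dp":[0,0.008,0],"delta_rot":[0,0,0],"grip":1}]'
python3 - <<'E'
from h import *
s=bot.get_state();print(todk(s["eef_pos"]),s["eef_pos"],s["ee_rot"],s["contact_force"],s["ft_torque"],s["opening"])
E
```

```text
clock: 11.25
eef_pos: [0.5419, -0.0123, 0.0452]
ee_rot: [3.141, -0.0, 1.661]
contact_force: [-0.5, -0.1, -2.9]
opening: 0.11
[-109.40961429  -38.86475144] [ 0.5419263  -0.01234103  0.04520866] [ 3.14056012e+00 -2.95100093e-04  1.66148137e+00] [-0.45535381 -0.06170365 -2.92369398] [ 0.01030482  0.10472147 -0.02002713] 0.11041363189414859
```

```bash
python3 -m creep '[{"dp":[0,0.012,0],"delta_rot":[0,0,0],"grip":1},{"dp":[0,0.012,0],"delta_rot":[0,0,0],"grip":1},{"dp":[0,0.012,0],"delta_rot":[0,0,0],"grip":1},{"dp":[0,0.012,0],"delta_rot":[0,0,0],"grip":1},{"dp":[0,0.010,0],"delta_rot":[0,0,0],"grip":1}]'
python3 - <<'E'
from h import *
s=bot.get_state();print(todk(s["eef_pos"]),s["eef_pos"],s["ee_rot"],s["contact_force"],s["ft_torque"],s["opening"])
cv2.imwrite("pics/m1.png",bot.read_camera("wrist"))
E
```

```text
clock: 11.75
eef_pos: [0.599, -0.0072, 0.0451]
ee_rot: [3.141, -0.0, 1.662]
contact_force: [-0.7, 0.2, -4.5]
opening: 0.111
[-52.07886316 -38.89971057] [ 0.59902816 -0.00722305  0.04511602] [ 3.14133348e+00 -8.80565719e-05  1.66155780e+00] [-0.68197873  0.17353496 -4.45583007] [ 0.03589082  0.04199213 -0.01677436] 0.11097281506748723
```

View pics/m1.png

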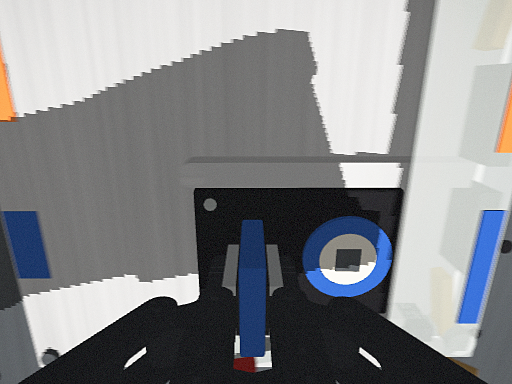

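The carrier is straight in the bay, ring at (346,258) just at the cover's edge. I continue.

```bash
python3 -m creep '[{"dp":[0,0.007,0.0005],"delta_rot":[0,0,0],"grip":1},{"dp":[0,0.006,0.0005],"delta_rot":[0,0,0],"grip":1},{"dp":[0,0.005,0],"delta_rot":[0,0,0],"grip":1},{"dp":[0,0.005,0],"delta_rot":[0,0,0],"grip":1},{"dp":[0,0.003,0],"delta_rot":[0,0,0],"grip":1}]'
python3 - <<'E'
from h import *
s=bot.get_state();print(todk(s["eef_pos"]),s["eef_pos"],s["contact_force"],s["ft_torque"],s["opening"])
E
python3 -m creep '[{"dp":[0,0.002,0],"delta_rot":[0,0,0],"grip":1},{"dp":[0,0.002,0],"delta_rot":[0,0,0],"grip":1},{"dp":[0,0.002,0],"delta_rot":[0,0,0],"grip":1},{"dp":[0,0.001,0],"delta_rot":[0,0,0],"grip":1},{"dp":[0,0,0],"delta_rot":[0,0,0],"grip":1}]'
python3 - <<'E'
from h import *
s=bot.get_state();print(todk(s["eef_pos"]),s["eef_pos"],s["contact_force"],s["ft_torque"],s["opening"])
E
```

```text
clock: 12.3
eef_pos: [0.6226, -0.0051, 0.0449]
ee_rot: [-3.139, 0.001, 1.662]
contact_force: [-10.2, -1.0, 11.4]
opening: 0.107
[-28.4548585  -38.86076316] [ 0.62255305 -0.00506096  0.04486485] [-10.16215353  -0.97759056  11.35858768] [-0.23444434  1.69748429 -0.03226346] 0.10668886145076768
clock: 12.8
eef_pos: [0.6279, -0.0042, 0.0449]
ee_rot: [-3.137, 0.001, 1.662]
contact_force: [-14.0, -0.0, 14.3]
opening: 0.109
[-23.01030796 -38.48051212] [ 0.62794139 -0.0041929   0.0448954 ] [-14.04446043  -0.02224745  14.33541672] [-4.42341844e-02  2.38623983e+00 -1.57112333e-03] 0.10914885336539804
```

```bash
python3 -m creep '[{"dp":[0,0.001,-0.0007],"delta_rot":[0,0,0],"grip":1},{"dp":[0,0.001,0],"delta_rot":[0,0,0],"grip":1},{"dp":[0,0.001,0],"delta_rot":[0,0,0],"grip":1},{"dp":[0,0.001,0],"delta_rot":[0,0,0],"grip":1},{"dp":[0,0,0],"delta_rot":[0,0,0],"grip":1}]'
python3 - <<'E'
from h import *
s=bot.get_state();print(todk(s["eef_pos"]),s["eef_pos"],s["contact_force"],s["ft_torque"],s["opening"])
cv2.imwrite("pics/n1.png",bot.read_camera("wrist"));cv2.imwrite("pics/n2.png",bot.read_camera("side"))
im=cv2.imread("pics/n2.png")[160:260,130:270];cv2.imwrite("pics/n3.png",cv2.resize(im,None,fx=5,fy=5,interpolation=cv2.INTER_CUBIC))
E
```

```text
clock: 13.3
eef_pos: [0.6282, -0.0042, 0.0452]
ee_rot: [-3.129, 0.002, 1.663]
contact_force: [-28.5, -1.0, 25.6]
opening: 0.109
[-22.7864448  -38.54999111] [ 0.6281706  -0.00424198  0.04518542] [-28.52252399  -1.01260059  25.56629938] [-0.24840797  4.93054018  0.07176297] 0.10943078393418955
```

View pics/n1.png

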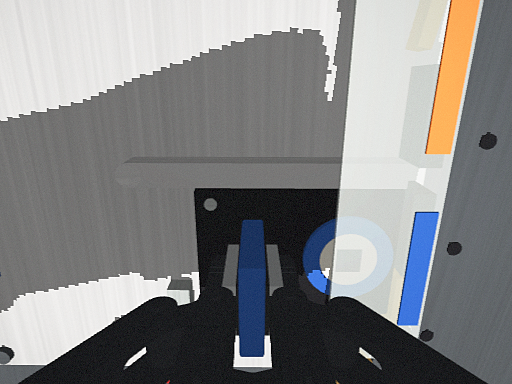

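View pics/n3.png

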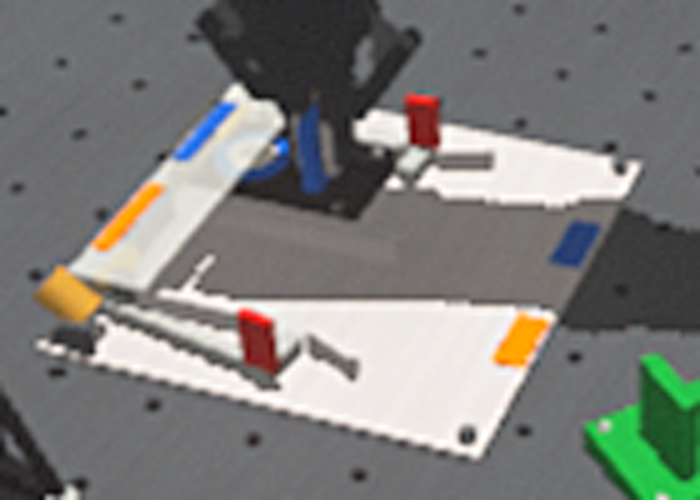

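The carrier's front is against the stop, and the blue latch nose shows behind it at wrist (180,290), so I relieve the force, release and rise.

```bash
python3 -m creep '[{"dp":[0,-0.003,-0.0005],"delta_rot":[0,0,0],"grip":1},{"dp":[0,0,0],"delta_rot":[0,0,0],"grip":0.4},{"dp":[0,0,0],"delta_rot":[0,0,0],"grip":0.3},{"dp":[0,0,-0.005],"delta_rot":[0,0,0],"grip":0.3},{"dp":[0,0,-0.03],"delta_rot":[0,0,0],"grip":0.3}]'
python3 -m creep '[{"dp":[0.01,0,-0.045],"delta_rot":[0,0,0],"grip":0.3},{"dp":[0.03,-0.015,-0.045],"delta_rot":[0,0,0],"grip":-0.5},{"dp":[0.035,-0.02,-0.035],"delta_rot":[0,0,0],"grip":-1},{"dp":[0.02,-0.01,-0.02],"delta_rot":[0,0,0],"grip":-1},{"dp":[0,0,0],"delta_rot":[0,0,0],"grip":-1}]'
python3 - <<'E'
from h import *
bot.read_camera("wrist")
s=bot.get_state();print(todk(s["eef_pos"]),s["eef_pos"],s["contact_force"],s["opening"],s["clock"])
im=bot.read_camera("wrist");cv2.imwrite("pics/o1.png",im);C=cam("wrist",s)
for n,c in (("b",BL),("o",OR),("red",RED)):
  for b in blobs(im,*c,15): print(n,b,todk(ray(C,b[0],.048 if n=="red" else .005)))
E
```

```text
clock: 13.9
eef_pos: [0.6301, -0.0047, 0.0782]
ee_rot: [-3.137, -0.0, 1.662]
contact_force: [-0.1, 0.3, 0.7]
opening: 0.35
clock: 14.4
eef_pos: [0.5819, 0.0861, 0.2228]
ee_rot: [3.135, -0.002, 1.667]
contact_force: [-0.1, 0.8, 0.4]
opening: 0.987
[-60.68808006  52.69378834] [0.5822215  0.08322597 0.22071041] [ 0.68316955 -0.79538472 -0.78892772] 0.9968349363667139 14.45
b ([149.2, 245.1], 453, [140, 231, 19, 32]) [-174.51286914  -40.95793261]
b ([360.5, 245.5], 230, [355, 233, 12, 26]) [ 63.66793145 -40.77214573]
b ([288.3, 263.4], 652, [281, 236, 16, 56]) [-16.979749 -63.863306]
b ([314.9, 252.4], 254, [308, 236, 15, 34]) [ 12.71232909 -49.6304955 ]
o ([371.7, 154.2], 28, [368, 150, 9, 10]) [63.98927375 63.69187   ]
o ([141.0, 171.2], 559, [131, 155, 20, 36]) [-175.12584775   44.73936493]
o ([370.1, 175.4], 18, [367, 172, 7, 7]) [64.97319623 41.1051914 ]
o ([367.5, 194.0], 120, [362, 180, 11, 29]) [64.58806492 20.4964654 ]
red ([250.7, 107.3], 124, [240, 103, 22, 10]) [-60.77383112 112.88448074]
red ([248.5, 306.0], 88, [240, 304, 18, 5]) [-62.40515703 -89.75520865]
```

View pics/o1.png

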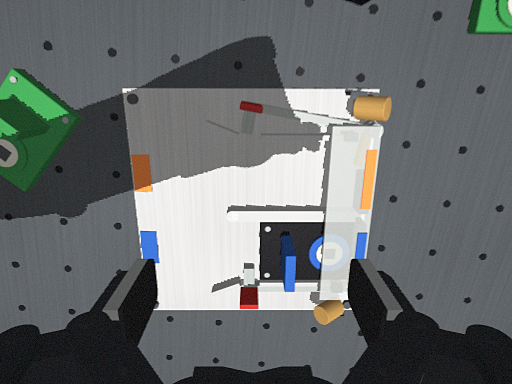

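Blue carrier home; its tab is back at dock y -90 (shut) and the orange tab is at +113 (open). Next the orange carrier.

Run:
```python
from h import *
plan([.453,.298,.194],1.31,10)
```

```text
0 dp [0.0228, -0.0109, 0.0025] rot [0.01, 0.0, 2.02]
1 dp [0.0224, -0.0117, 0.0025] rot [0.01, 0.0, 2.02]
2 dp [0.0219, -0.0125, 0.0025] rot [0.01, 0.0, 2.02]
3 dp [0.0215, -0.0132, 0.0025] rot [0.01, 0.0, 2.02]
4 dp [0.021, -0.014, 0.0025] rot [0.01, 0.0, 2.02]
5 dp [0.0205, -0.0147, 0.0025] rot [0.01, 0.0, 2.02]
6 dp [0.02, -0.0154, 0.0025] rot [0.01, 0.0, 2.02]
7 dp [0.0194, -0.0161, 0.0025] rot [0.01, 0.0, 2.02]
8 dp [0.0188, -0.0168, 0.0025] rot [0.01, 0.0, 2.02]
9 dp [0.0182, -0.0174, 0.0025] rot [0.01, 0.0, 2.02]
```

```bash
python3 -m creep '[{"dp":[0.0228,-0.011,0.0025],"delta_rot":[0,0,2],"grip":-1},{"dp":[0.0224,-0.0117,0.0025],"delta_rot":[0,0,2],"grip":-1},{"dp":[0.022,-0.0125,0.0025],"delta_rot":[0,0,2],"grip":-1},{"dp":[0.0215,-0.0132,0.0025],"delta_rot":[0,0,2],"grip":-1},{"dp":[0.021,-0.014,0.0025],"delta_rot":[0,0,2],"grip":-1}]'
python3 -m creep '[{"dp":[0.0205,-0.0147,0.0025],"delta_rot":[0,0,2],"grip":-1},{"dp":[0.02,-0.0154,0.0025],"delta_rot":[0,0,2],"grip":-1},{"dp":[0.0194,-0.016,0.0025],"delta_rot":[0,0,2],"grip":-1},{"dp":[0.0188,-0.0168,0.0025],"delta_rot":[0,0,2],"grip":-1},{"dp":[0.0182,-0.0174,0.0025],"delta_rot":[0,0,2],"grip":-1}]'
python3 - <<'E'
from h import *
import pickle
for i in range(3): bot.read_camera("wrist")
s=bot.get_state();im=bot.read_camera("wrist");cv2.imwrite("pics/p1.png",im);pickle.dump(s,open("p1.pkl","wb"))
print(s["eef_pos"],s["ee_rot"],s["joint_vel"].round(3),s["clock"])
for b in blobs(im,*OR,15): print(b)
E
```

```text
clock: 15.0
eef_pos: [0.517, 0.1886, 0.2044]
ee_rot: [-3.14, 0.001, 1.483]
contact_force: [-0.2, 0.7, 0.3]
opening: 1.004
clock: 15.5
eef_pos: [0.4527, 0.297, 0.1919]
ee_rot: [-3.141, 0.002, 1.309]
contact_force: [0.4, 0.6, 0.7]
opening: 0.997
[0.45196481 0.29802949 0.19213632] [-3.14025900e+00  1.12529704e-03  1.31407056e+00] [ 0.033 -0.007  0.028 -0.002  0.01   0.008  0.027] 15.65
([250.7, 175.7], 691, [245, 147, 13, 58])
([299.4, 156.5], 503, [278, 146, 46, 42])
([322.0, 177.8], 31, [313, 164, 14, 26])
([314.8, 344.1], 27, [306, 342, 15, 6])
([318.3, 358.9], 260, [308, 346, 21, 25])
```

View pics/p1.png

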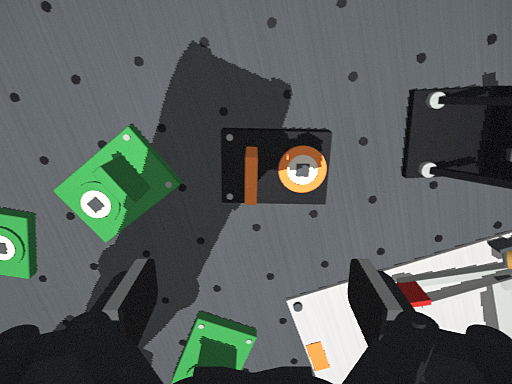

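Orange carrier close: ring (302,170), handle (251,176), green look-alike well to the left at (118,183), bracket at right from u=405. I zoom for the edges.

Run:
```python
from h import *
im=cv2.imread("pics/p1.png")
cr=im[115:217,208:344];cv2.imwrite("pics/p2.png",cv2.resize(cv2.convertScaleAbs(cr,alpha=1.7),None,fx=5.5,fy=5.5,interpolation=cv2.INTER_CUBIC))
```

```text
(no output)
```

View pics/p2.png

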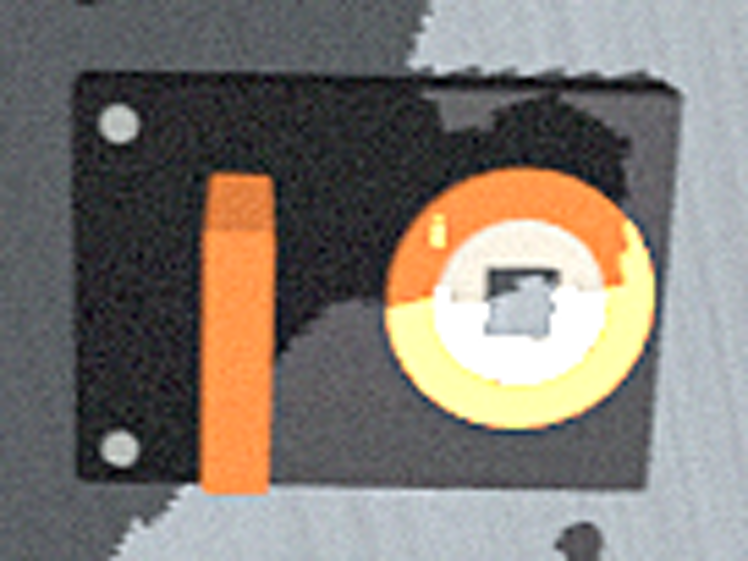

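Run:
```python
from h import *
import pickle
s=pickle.load(open("p1.pkl","rb"));C=cam("wrist",s)
q=lambda x,y,z:ray(C,(x/5.5+208-.4,y/5.5+115-.4),z)
c=[q(204,231,.059),q(274,231,.059),q(270,493,.059),q(200,493,.059)];m=sum(c)/4;print(m,[np.linalg.norm(c[i]-c[i-1]).round(4) for i in range(4)])
p=[q(77,86,.014)[:2],q(683,93,.014)[:2],q(645,490,.014)[:2],q(82,482,.014)[:2]]
print([np.linalg.norm(p[i]-p[i-1]).round(4) for i in range(4)])
cc=sum(p)/4;f=(p[1]+p[2]-p[0]-p[3]);f/=np.linalg.norm(f);yw=np.arctan2(f[1],f[0])
a1=p[1]-p[0];a2=p[2]-p[3];a3=p[0]-p[3];a4=p[1]-p[2]
print("yaws",[np.arctan2(a[1],a[0]) for a in(a1,a2)],[np.arctan2(a[1],a[0])-np.pi/2 for a in (a3,a4)],"handle",cc-.022*f)
h=(m[:2]+cc-.022*f)/2
plan([*h,.039],-.27+np.pi/2,4)
```

```text
[0.45324216 0.30375217 0.059     ] [np.float64(0.0396), np.float64(0.0099), np.float64(0.0396), np.float64(0.0104)]
[np.float64(0.0685), np.float64(0.0986), np.float64(0.0688), np.float64(0.0983)]
yaws [np.float64(-0.267121123578813), np.float64(-0.2703648831520216)] [np.float64(-0.27230724504444126), np.float64(-0.2765519948654218)] handle [0.4535192 0.3031641]
0 dp [0.0017, -0.0003, 0.0383] rot [-0.01, 0.02, 0.17]
1 dp [0.0017, -0.0003, 0.0383] rot [-0.01, 0.02, 0.17]
2 dp [0.0017, -0.0003, 0.0383] rot [-0.01, 0.02, 0.17]
3 dp [0.0016, -0.0003, 0.0383] rot [-0.01, 0.02, 0.17]
```

```bash
python3 -m creep '[{"dp":[0.001,-0.0003,0.0383],"delta_rot":[0,0,0.17],"grip":-0.3},{"dp":[0.001,-0.0003,0.0383],"delta_rot":[0,0,0.17],"grip":-0.3},{"dp":[0.001,-0.0003,0.0383],"delta_rot":[0,0,0.17],"grip":-0.3},{"dp":[0.001,-0.0003,0.038],"delta_rot":[0,0,0.17],"grip":-0.3},{"dp":[0,0,0],"delta_rot":[0,0,0],"grip":0.3}]' 60
python3 -m creep '[{"dp":[0,0,0],"delta_rot":[0,0,0],"grip":1},{"dp":[0,0,0],"delta_rot":[0,0,0],"grip":1},{"dp":[0,0,0],"delta_rot":[0,0,0],"grip":1},{"dp":[0,0,0],"delta_rot":[0,0,0],"grip":1},{"dp":[0,0,-0.015],"delta_rot":[0,0,0],"grip":1}]'
python3 - <<'E'
from h import *
s=bot.get_state();print(s["eef_pos"],s["ee_rot"],s["contact_force"],s["opening"])
cv2.imwrite("pics/q1.png",bot.read_camera("wrist"))
plan([*dk(-165,46),.11],YG,10)
E
```

```text
clock: 16.2
eef_pos: [0.4509, 0.2979, 0.0358]
ee_rot: [-3.137, 0.008, 1.299]
contact_force: [-0.5, -1.1, 0.1]
opening: 0.494
clock: 16.7
eef_pos: [0.4518, 0.3011, 0.0552]
ee_rot: [-3.141, 0.001, 1.3]
contact_force: [-0.3, -0.4, -4.2]
opening: 0.107
[0.45179458 0.3010726  0.05523682] [-3.14105311e+00  1.41178939e-03  1.30044964e+00] [-0.28422412 -0.38162377 -4.1689051 ] 0.1071524022379996
0 dp [-0.0219, 0.0088, -0.0052] rot [0.01, -0.01, -2.06]
1 dp [-0.0222, 0.008, -0.0052] rot [0.01, -0.01, -2.06]
2 dp [-0.0225, 0.0072, -0.0052] rot [0.01, -0.01, -2.06]
3 dp [-0.0228, 0.0064, -0.0052] rot [0.01, -0.01, -2.06]
4 dp [-0.023, 0.0056, -0.0052] rot [0.01, -0.01, -2.06]
5 dp [-0.0232, 0.0047, -0.0052] rot [0.01, -0.01, -2.06]
6 dp [-0.0233, 0.0039, -0.0052] rot [0.01, -0.01, -2.06]
7 dp [-0.0234, 0.003, -0.0052] rot [0.01, -0.01, -2.06]
8 dp [-0.0235, 0.0022, -0.0052] rot [0.01, -0.01, -2.06]
9 dp [-0.0236, 0.0013, -0.0052] rot [0.01, -0.01, -2.06]
```

View pics/q1.png

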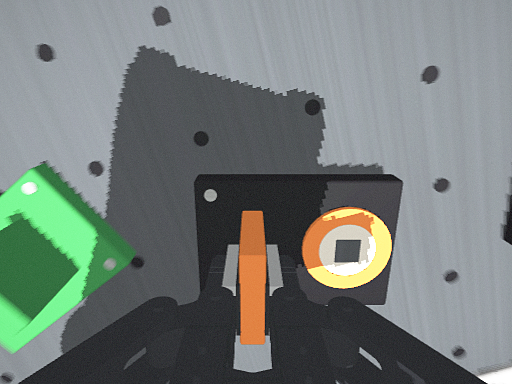

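```bash
python3 -m creep '[{"dp":[-0.012,0.006,-0.025],"delta_rot":[0,0,-2.06],"grip":1},{"dp":[-0.022,0.008,-0.025],"delta_rot":[0,0,-2.06],"grip":1},{"dp":[-0.0225,0.0072,-0.005],"delta_rot":[0,0,-2.06],"grip":1},{"dp":[-0.0228,0.0064,0],"delta_rot":[0,0,-2.06],"grip":1},{"dp":[-0.023,0.0056,0],"delta_rot":[0,0,-2.06],"grip":1}]'
python3 -m creep '[{"dp":[-0.0232,0.0047,0],"delta_rot":[0,0,-2.06],"grip":1},{"dp":[-0.0233,0.004,0],"delta_rot":[0,0,-2.06],"grip":1},{"dp":[-0.0234,0.003,0],"delta_rot":[0,0,-2.06],"grip":1},{"dp":[-0.0235,0.0022,0],"delta_rot":[0,0,-2.06],"grip":1},{"dp":[-0.0236,0.0013,0],"delta_rot":[0,0,-2.06],"grip":1}]'
python3 - <<'E'
from h import *
s=bot.get_state();print(todk(s["eef_pos"]),s["eef_pos"],s["ee_rot"],s["contact_force"],s["opening"])
plan([*dk(-165,43),.0465],YG,4)
E
```

```text
clock: 17.25
eef_pos: [0.4656, 0.1938, 0.1111]
ee_rot: [3.14, -0.0, 1.482]
contact_force: [-0.8, 0.1, -4.1]
opening: 0.105
clock: 17.75
eef_pos: [0.4784, 0.0763, 0.1107]
ee_rot: [3.141, 0.0, 1.662]
contact_force: [-0.6, -0.9, -3.5]
opening: 0.113
[-164.69513584   55.16674007] [0.47841312 0.07634091 0.11066643] [3.14095885e+00 3.76409498e-04 1.66168105e+00] [-0.59591768 -0.93861487 -3.54428791] 0.11255427430728489
0 dp [-0.003, -0.0001, 0.016] rot [0.01, 0.01, 0.01]
1 dp [-0.003, -0.0001, 0.016] rot [0.01, 0.01, 0.01]
2 dp [-0.003, -0.0001, 0.016] rot [0.01, 0.01, 0.01]
3 dp [-0.003, -0.0001, 0.016] rot [0.01, 0.01, 0.01]
```

```bash
python3 -m creep '[{"dp":[-0.0025,0,0.016],"delta_rot":[0,0,0],"grip":1},{"dp":[-0.0025,0,0.016],"delta_rot":[0,0,0],"grip":1},{"dp":[-0.0025,0,0.016],"delta_rot":[0,0,0],"grip":1},{"dp":[-0.0025,0,0.016],"delta_rot":[0,0,0],"grip":1},{"dp":[0,0,0],"delta_rot":[0,0,0],"grip":1}]'
python3 - <<'E'
from h import *
bot.read_camera("wrist");bot.read_camera("wrist")
s=bot.get_state();print(todk(s["eef_pos"]),s["eef_pos"],s["ee_rot"],s["contact_force"],s["opening"])
im=bot.read_camera("wrist");cv2.imwrite("pics/r1.png",im)
cr=im[100:250,180:512];cv2.imwrite("pics/r2.png",cv2.resize(cr,None,fx=2.4,fy=2.4,interpolation=cv2.INTER_CUBIC))
E
```

```text
clock: 18.25
eef_pos: [0.4791, 0.0673, 0.0459]
ee_rot: [-3.141, 0.0, 1.66]
contact_force: [0.3, 0.8, -4.8]
opening: 0.106
[-164.61589118   46.26347192] [0.47929226 0.06748079 0.04650665] [3.14138896e+00 1.71120640e-04 1.66029071e+00] [-0.43983852 -0.02892291 -4.19000736] 0.11227496098125211
```

View pics/r1.png

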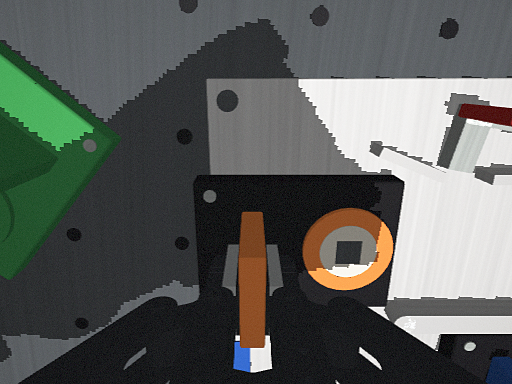

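View pics/r2.png

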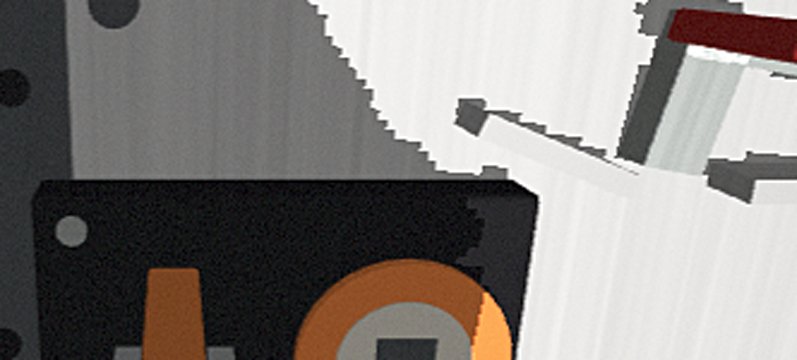

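Run:
```python
from h import *
s=bot.get_state();C=cam("wrist",s);im=cv2.imread("pics/r1.png")
print(todk(s["eef_pos"]))
g=cv2.convertScaleAbs(im,alpha=2.5);a=g[165:205,330:420];b=g[295:350,380:480]
cv2.imwrite("pics/r3.png",np.vstack([cv2.resize(a,(720,320)),cv2.resize(cv2.convertScaleAbs(im[300:340,380:470],alpha=1),(720,320))]))
print("outer wall",todk(ray(C,(492.5,184.6),.019)),"mid",todk(ray(C,(430,318),.019)),todk(ray(C,(430,332),.019)))
print("edge",[todk(ray(C,(u,182.5),.0215)).round(1).tolist() for u in (200,400)])
```

```text
[-164.51948758   46.27539789]
outer wall [-50.1837933   80.86920536] mid [-66.88652033   5.0393188 ] [-65.31166075  -4.27914807]
edge [[-187.9, 82.6], [-95.2, 82.6]]
```

View pics/r3.png

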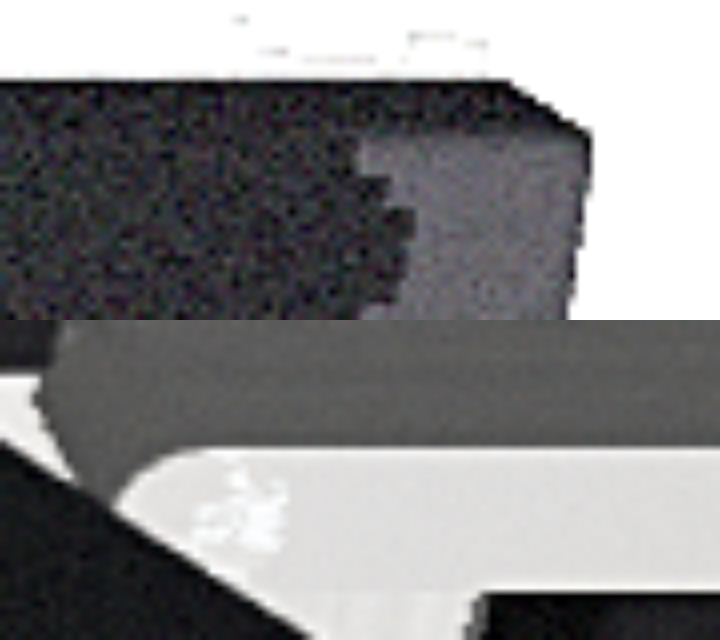

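The carrier edge is at about dock y 82 (v=181.6), with the outer wall face read at 80.9 for a true 80, so I shift 4 mm toward -y.

```bash
python3 -m creep '[{"dp":[-0.002,0,0],"delta_rot":[0,0,0],"grip":1},{"dp":[-0.0015,0,0],"delta_rot":[0,0,0],"grip":1},{"dp":[0,0,0],"delta_rot":[0,0,0],"grip":1},{"dp":[0,0,0],"delta_rot":[0,0,0],"grip":1},{"dp":[0,0,0],"delta_rot":[0,0,0],"grip":1}]'
python3 - <<'E'
from h import *
s=bot.get_state();print(todk(s["eef_pos"]),s["eef_pos"],s["ee_rot"])
im=bot.read_camera("wrist");cv2.imwrite("pics/s1.png",im)
g=cv2.convertScaleAbs(im,alpha=2.5);a=g[165:205,330:420]
cv2.imwrite("pics/s2.png",np.vstack([cv2.resize(a,(720,320)),cv2.resize(im[160:200,430:512],(720,320))]))
E
```

```text
clock: 18.9
eef_pos: [0.4796, 0.0641, 0.0464]
ee_rot: [3.141, -0.0, 1.66]
contact_force: [0.0, -0.1, -3.9]
opening: 0.113
[-164.58898394   42.84975538] [0.47962588 0.06408331 0.04642355] [ 3.14147506e+00 -1.69044230e-05  1.66015532e+00]
```

View pics/s2.png

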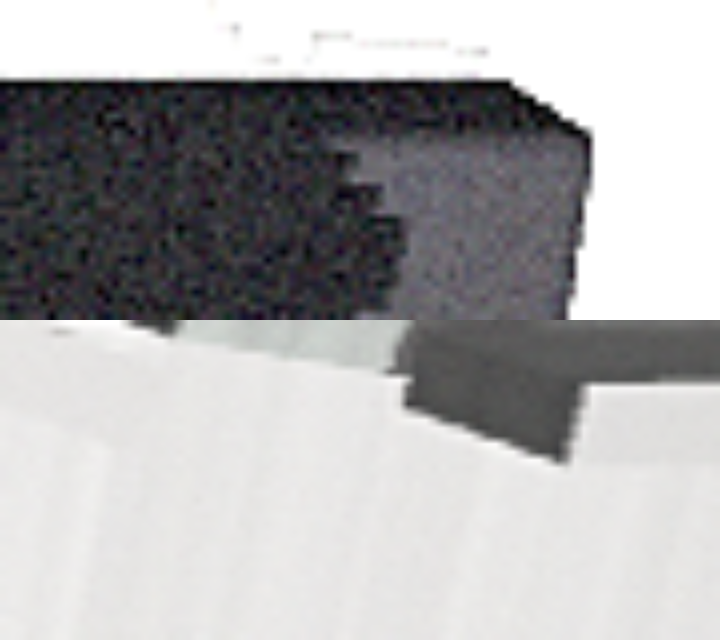

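Gap to the outer wall (v=178 against 181.6) is about 1.7 mm. I slide it in.

```bash
python3 -m creep '[{"dp":[0,0.008,0.0007],"delta_rot":[0,0,0],"grip":1},{"dp":[0,0.012,0],"delta_rot":[0,0,0],"grip":1},{"dp":[0,0.012,0],"delta_rot":[0,0,0],"grip":1},{"dp":[0,0.012,0],"delta_rot":[0,0,0],"grip":1},{"dp":[0,0.008,0],"delta_rot":[0,0,0],"grip":1}]'
python3 - <<'E'
from h import *
s=bot.get_state();print(todk(s["eef_pos"]),s["eef_pos"],s["ee_rot"],s["contact_force"],s["opening"])
E
```

```text
clock: 19.45
eef_pos: [0.5332, 0.0689, 0.0457]
ee_rot: [3.141, -0.0, 1.66]
contact_force: [-0.1, -0.4, -4.3]
opening: 0.109
[-110.79645276   42.85571068] [0.53320016 0.06892404 0.04566071] [ 3.14069860e+00 -3.51520727e-04  1.65974590e+00] [-0.09430268 -0.36340589 -4.32928711] 0.10892311890360487
```

```bash
python3 -m creep '[{"dp":[0,0.012,0],"delta_rot":[0,0,0],"grip":1},{"dp":[0,0.012,0],"delta_rot":[0,0,0],"grip":1},{"dp":[0,0.012,0],"delta_rot":[0,0,0],"grip":1},{"dp":[0,0.012,0],"delta_rot":[0,0,0],"grip":1},{"dp":[0,0.010,0],"delta_rot":[0,0,0],"grip":1}]'
python3 - <<'E'
from h import *
s=bot.get_state();print(todk(s["eef_pos"]),s["eef_pos"],s["ee_rot"],s["contact_force"],s["opening"])
cv2.imwrite("pics/t1.png",bot.read_camera("wrist"))
E
```

```text
clock: 19.95
eef_pos: [0.5904, 0.074, 0.0456]
ee_rot: [3.141, -0.0, 1.66]
contact_force: [-0.2, 0.5, -3.4]
opening: 0.107
[-53.40547826  42.73572054] [0.59036964 0.07396275 0.04559897] [ 3.14135697e+00 -6.65927995e-05  1.65998923e+00] [-0.17819208  0.45826875 -3.38148187] 0.1072744647168167
```

View pics/t1.png

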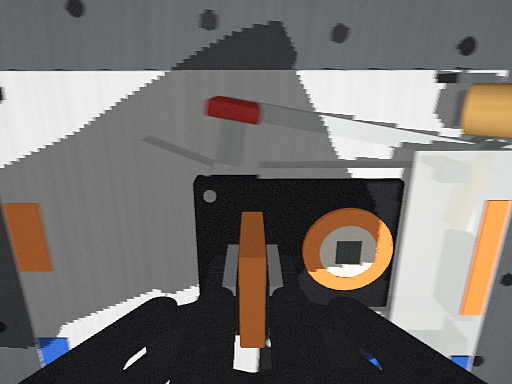

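The carrier runs straight between the walls and the latch (tab at (232,108)) stays open. I push on.

```bash
python3 -m creep '[{"dp":[0,0.007,0.0005],"delta_rot":[0,0,0],"grip":1},{"dp":[0,0.006,0.0004],"delta_rot":[0,0,0],"grip":1},{"dp":[0,0.005,0],"delta_rot":[0,0,0],"grip":1},{"dp":[0,0.005,0],"delta_rot":[0,0,0],"grip":1},{"dp":[0,0.003,0],"delta_rot":[0,0,0],"grip":1}]'
python3 - <<'E'
from h import *
s=bot.get_state();print(todk(s["eef_pos"]),s["eef_pos"],s["contact_force"],s["ft_torque"],s["opening"])
E
python3 -m creep '[{"dp":[0,0.002,0],"delta_rot":[0,0,0],"grip":1},{"dp":[0,0.002,0],"delta_rot":[0,0,0],"grip":1},{"dp":[0,0.002,0],"delta_rot":[0,0,0],"grip":1},{"dp":[0,0.002,0],"delta_rot":[0,0,0],"grip":1},{"dp":[0,0.001,0],"delta_rot":[0,0,0],"grip":1}]'
python3 - <<'E'
from h import *
s=bot.get_state();print(todk(s["eef_pos"]),s["eef_pos"],s["contact_force"],s["ft_torque"],s["opening"])
cv2.imwrite("pics/u1.png",bot.read_camera("wrist"))
E
```

```text
clock: 20.5
eef_pos: [0.6143, 0.0765, 0.0453]
ee_rot: [-3.14, 0.0, 1.661]
contact_force: [-8.7, -0.2, 6.7]
opening: 0.105
[-29.34144697  43.0944393 ] [0.61430404 0.07648286 0.04529981] [-8.69472919 -0.24760643  6.68312087] [-0.07130738  1.17737424  0.00316728] 0.1049103871111148
clock: 21.0
eef_pos: [0.6206, 0.0767, 0.0454]
ee_rot: [-3.136, 0.002, 1.661]
contact_force: [-19.3, -3.4, 19.2]
opening: 0.108
[-23.01834124  42.7857012 ] [0.6206293  0.07674368 0.04537242] [-19.29197818  -3.40408282  19.15295201] [-0.48064687  3.26163581  0.02478622] 0.10774843760785704
```

View pics/u1.png

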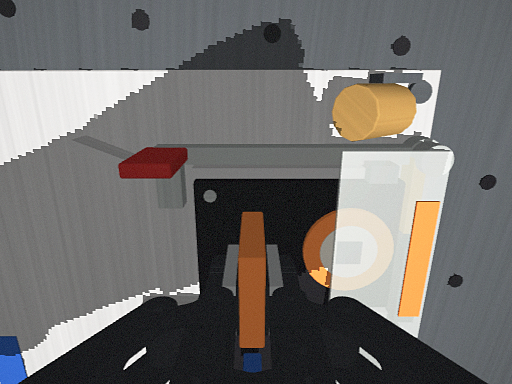

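The orange latch snapped shut: nose at (172,190) behind the plate. A last small push, then I release and rise.

```bash
python3 -m creep '[{"dp":[0,0.001,-0.0005],"delta_rot":[0,0,0],"grip":1},{"dp":[0,0.001,0],"delta_rot":[0,0,0],"grip":1},{"dp":[0,0,0],"delta_rot":[0,0,0],"grip":1},{"dp":[0,-0.003,-0.0005],"delta_rot":[0,0,0],"grip":1},{"dp":[0,0,0],"delta_rot":[0,0,0],"grip":0.4}]'
python3 -m creep '[{"dp":[0,0,0],"delta_rot":[0,0,0],"grip":0.3},{"dp":[0,0,-0.005],"delta_rot":[0,0,0],"grip":0.3},{"dp":[0,0,-0.03],"delta_rot":[0,0,0],"grip":0.3},{"dp":[0,0,-0.045],"delta_rot":[0,0,0],"grip":0.3},{"dp":[-0.01,-0.03,-0.045],"delta_rot":[0,0,0],"grip":0}]'
python3 -m creep '[{"dp":[-0.03,-0.03,-0.035],"delta_rot":[0,0,0],"grip":-1},{"dp":[-0.03,-0.03,-0.03],"delta_rot":[0,0,0],"grip":-1},{"dp":[0,0,0],"delta_rot":[0,0,0],"grip":-1},{"dp":[0,0,0],"delta_rot":[0,0,0],"grip":-1},{"dp":[0,0,0],"delta_rot":[0,0,0],"grip":-1}]'
python3 - <<'E'
from h import *
s=bot.get_state();print(todk(s["eef_pos"]),s["eef_pos"],s["contact_force"],s["opening"],s["clock"])
im=bot.read_camera("wrist");cv2.imwrite("pics/v1.png",im);C=cam("wrist",s)
for n,c in (("b",BL),("o",OR),("red",RED)):
  for b in blobs(im,*c,40): print(n,b,todk(ray(C,b[0],.048 if n=="red" else .064)))
im=bot.read_camera("side");cv2.imwrite("pics/v2.png",im)
E
```

```text
clock: 21.55
eef_pos: [0.6227, 0.077, 0.0461]
ee_rot: [3.141, 0.0, 1.661]
contact_force: [0.3, 0.1, 0.5]
opening: 0.268
clock: 22.05
eef_pos: [0.599, 0.0673, 0.1689]
ee_rot: [3.138, -0.002, 1.661]
contact_force: [1.3, -0.2, 1.6]
opening: 0.494
clock: 22.55
eef_pos: [0.5461, 0.0053, 0.2272]
ee_rot: [3.141, -0.001, 1.661]
contact_force: [1.0, -0.2, 1.0]
opening: 0.998
[-103.67975127  -21.71602365] [0.54609167 0.00525328 0.22722579] [ 0.97341682 -0.17015528  1.02103172] 0.9976208535621242 22.55
b ([409.1, 187.3], 535, [401, 160, 18, 57]) [ 37.99698082 -30.41699905]
b ([185.5, 181.4], 576, [177, 164, 19, 36]) [-162.44080257  -25.10977386]
b ([361.7, 183.8], 314, [354, 165, 18, 39]) [ -4.89936934 -27.18289377]
b ([336.9, 191.2], 793, [325, 166, 23, 52]) [-26.52392846 -34.16405059]
o ([422.8, 97.6], 699, [413, 65, 21, 68]) [37.7159016  47.00781761]
o ([343.6, 98.4], 90, [341, 75, 9, 50]) [-27.52574382  46.31263228]
o ([351.5, 99.6], 236, [345, 76, 13, 49]) [-20.91666484  45.36506576]
o ([371.1, 97.9], 328, [363, 76, 19, 45]) [-4.8802895 46.7304166]
o ([179.9, 97.8], 713, [170, 78, 20, 41]) [-162.59357468   46.66335537]
red ([300.1, 40.5], 182, [289, 37, 23, 8]) [-63.35578333  91.69533979]
red ([292.2, 239.0], 93, [283, 237, 19, 5]) [-62.85769144 -89.57029797]
```

View pics/v1.png

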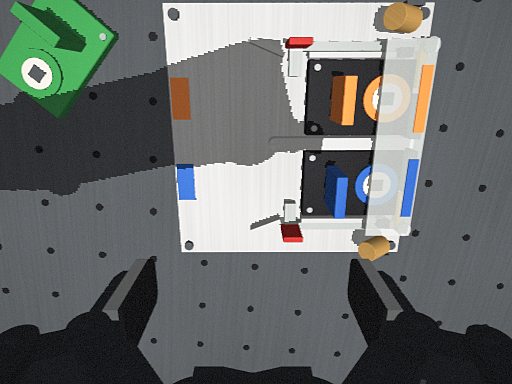

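View pics/v2.png

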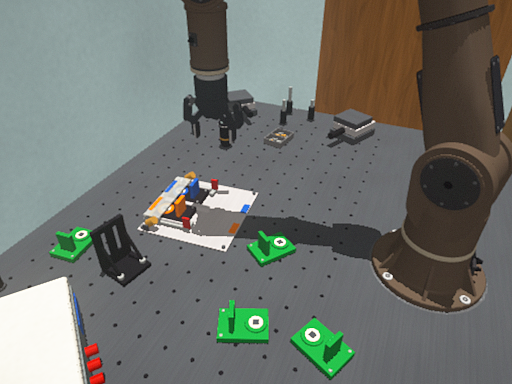

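Run:
```python
from h import *
s=bot.get_state();C=cam("wrist",s);im=cv2.imread("pics/v1.png")
a=im[25:250,270:440];cv2.imwrite("pics/v3.png",cv2.resize(a,None,fx=2.6,fy=2.6,interpolation=cv2.INTER_CUBIC))
for n,P in (("or",((306,59),(304,134))),("bl",((302.5,152),(301,214)))):print(n,[todk(ray(C,p,.019)).round(1).tolist() for p in P])
print("handles",todk(ray(C,(350,100),.064)).round(1),todk(ray(C,(340,192),.064)).round(1))
```

```text
or [[-54.0, 79.8], [-52.4, 11.2]]
bl [[-53.0, -6.7], [-51.3, -73.5]]
handles [-22.7  45.6] [-24.2 -34.1]
```

View pics/v3.png

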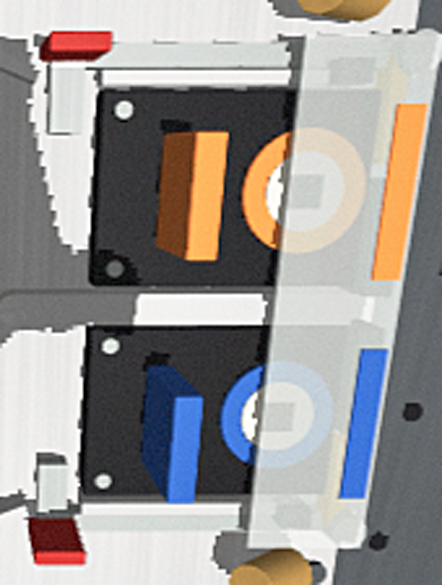

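Both carriers sit flat and home with the noses behind them and both tabs at their shut positions (+91.7 / -89.6 mm). The gripper is clear and open, so I hand in.

Run:
```python
from plant import bot
print(bot.sign_off(),bot.get_state()["contact_force"])
```

```text
the job is handed in; nothing more can be done
the job is handed in; nothing more can be done
```

I pressed both latches open, then slid the blue and then the orange carrier into its own bay against the back stop, and let go of both. I handed the job in at about 22.7 s of the 72 s; it gave no verdict.

- **Latches:** in the last pictures both red tabs are back at their shut places (dock y +91.7 and -89.6 mm, nominal ±91), and both latch noses are behind the carriers.
- **Carriers home:** under the final push the tool stopped at dock x about -23 mm in both bays; home is -22.
- **Camera disagreement:** ray-cast rear edges read x about -53 (orange) and -52 mm (blue), where -50 is nominal. The tabs read about 1 mm too far back in the same picture, so 1 to 2 mm is unexplained; this is inside the tolerance.
- **Blue handle check:** its top read y -34 mm in the last oblique view, where -43 is home. I took this as a poor pixel pick, because the plate edges put that carrier inside its walls. I did not measure it again.
- **Push force:** seating the blue carrier reached about 28 N forward and 26 N vertical at the wrist, well under the 120 N wrist limit.
- **Bystanders:** the bracket, lens barrel and screw tray look unmoved in the last side view; I did not measure them. At the end the gripper stood open above the dock.

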